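# Clear the case, pack the tumblers and latch the transit case

## Task

Take the white corked jars out of the open transit case and stand them upright on the wooden tray, and pack every small black handleless tumbler from the counter into the case, upright, one to a compartment; set them all down, do not drop them. Then swing the lid over and press its front edge down until it snaps fully shut, then lift the latch bar by its knob over the keeper and let it drop right down into the notch. Leave the rest of the counter's things where they are.

Things in the scene. Friction and masses are not known exactly. Their poses are not given: they have to be found in the camera images.
- cup1: matte black stoneware tumbler without a handle, open at the top, standing upright: 56 mm across (53 mm at the rim), 52 mm high, 0.14 kg; origin at the centre of its underside, z up; there may be 2 to 4 of them
- cup2: matte black stoneware tumbler without a handle, open at the top, standing upright: 56 mm across (53 mm at the rim), 52 mm high, 0.14 kg; origin at the centre of its underside, z up; there may be 2 to 4 of them
- cup3: matte black stoneware tumbler without a handle, open at the top, standing upright: 56 mm across (53 mm at the rim), 52 mm high, 0.14 kg; origin at the centre of its underside, z up; there may be 2 to 4 of them
- cup4: matte black stoneware tumbler without a handle, open at the top, standing upright: 56 mm across (53 mm at the rim), 52 mm high, 0.14 kg; origin at the centre of its underside, z up; there may be 2 to 4 of them
- case: grey plastic transit case, fixed to the counter, 124 (x) x 292 (y) x 68 mm high; origin at the centre of its underside; -x is its front (towards the robot), lid hinged along the top of its back (+x) wall. Walls 8 mm, inner floor 6 mm above the counter. Three white dividers (4 mm thick, tops at z 56 mm) across y make four compartments in a row, 66 mm (y) by 108 mm (x), centred at x 0, y -105, -35, 35, 105 mm; so each leaves 26 mm before and behind a tumbler for the fingers.
- lid_hinge (a point): point on the lid's hinge axis (which runs along the case's y), in the middle of the lid's length; in the case's frame at x 62, y 0, z 68.5 mm
- lid_edge (a point): point on the outer (upper when shut) face of the lid at its free edge, 50 mm to the case's -y side of the middle; 124 mm from the hinge. The lid is a flat aluminium plate 124 x 292 x 8 mm, its upper face at z 76.5 mm in the case's frame when shut. A steel tongue 26 mm wide, on the middle of its free edge (case y -8 to 18 mm), projects 36 mm farther; it clears the latch bar as long as that is swung out by more than 0.3 rad.
- lid (a joint): angle of the lid, rad: 0 = fully shut, 1.57 = upright, 2.2 = fully open, leaning back. Its stiff hinge (about 0.26 Nm) keeps it wherever it is left. Pushed down from outside it comes to rest on a sprung catch at about 0.06 to 0.08 (free edge about 9 mm proud); about 8 to 12 N down at the free edge snaps it past the catch to 0, where it stays.
- latch_swing (a joint): swing of the latch bar about its upright post, rad: 0 = in line with the notch, along the case's front (pointing to the case's -y); positive = swung outwards, away from the case towards the robot. Range -0.03 to 0.8.
- latch_lift (a joint): height of the latch bar above its lowest position, m: 0 = down, at most 0.05. The bar slides up and down the post (staying level) and falls under its own weight (0.2 kg). It must be up by more than 0.021 to pass over the front lip of the keeper; 0 with swing 0 means it lies in the notch, over the lid's tongue.
- latch_knob (a point): centre of the upright black knob near the free end of the steel latch bar, 22 mm above the bar's top face; the knob is a round peg 18 mm in diameter and 36 mm high (14 mm above this point, 22 mm below it), 115 mm from the post's axis. The bar is 10 mm wide, 12 mm high. The post's axis stands at x -92, y 65 mm in the case's frame, its top at z 154 mm; with swing 0 and lift 0 the knob is at x -92, y -50, z 112 mm there.
- notch (a point): middle of the bottom of the keeper's notch, on the front of the case (case frame x -92, y -20, z 77 mm): the notch is 16 mm wide (along case x) between a front lip 21 mm high and a rear lip 28 mm high, each 6 mm thick and 12 mm long in y. Keeper and post stand clear of the case's front wall, on low arms. The rear lip stops a raised bar from swinging too far as long as it is raised less than 26 mm.
- jar1: white ceramic jar with a cork lid, 50 mm across, 58 mm high (cork 38 mm across, from 49 mm up), 0.16 kg, standing upright in one of the case's compartments; 1 or 2 of them are there; origin at the centre of its underside, z up
- jar2: white ceramic jar with a cork lid, 50 mm across, 58 mm high (cork 38 mm across, from 49 mm up), 0.16 kg, standing upright in one of the case's compartments; 1 or 2 of them are there; origin at the centre of its underside, z up
- jar3: white ceramic jar with a cork lid, 50 mm across, 58 mm high (cork 38 mm across, from 49 mm up), 0.16 kg, standing upright in one of the case's compartments; 1 or 2 of them are there; origin at the centre of its underside, z up
- jar4: white ceramic jar with a cork lid, 50 mm across, 58 mm high (cork 38 mm across, from 49 mm up), 0.16 kg, standing upright in one of the case's compartments; 1 or 2 of them are there; origin at the centre of its underside, z up
- tray: shallow wooden tray fixed on the counter, 200 (x) x 120 (y) mm, walls 5 mm thick and 12 mm high, inner floor 5 mm above the counter; origin at the centre of its underside; room for two jars side by side along its x
- mug: big black mug with a ring handle, 98 mm across at the foot, 85 mm high; stays on the counter; origin at the centre of its underside
- plates: stack of white plates, 160 mm across, 88 mm high; stays; origin at the centre of its underside
- bowls: two nested blue bowls, 124 mm across, 66 mm high; stay; origin at the centre of the underside
- tape: roll of brown tape lying flat, 90 mm across, 24 mm high; stays; origin at the centre of its underside
There are look-alikes about, which are no part of the job. What is shaped like the tray but blue is not meant. What is shaped like the cup3 but blue is not meant.

How it is judged (in metres and radians):
On the way, in this order (a step that is already met when the one before it is completed fails the run):
1. every jar present stands upright on the tray and every tumbler present stands upright in the case, the lid still open (x of cup1 in the frame of case between -0.05 and 0.05 m and y of cup1 in the frame of case between -0.14 and 0.14 m and z of cup1 in the frame of case between 0 and 0.016 m and angle between each of cup1, cup2, cup3, cup4, jar1, jar2, jar3, jar4's own z axis and vertical below 0.12 rad and x of cup2 in the frame of case between -0.05 and 0.05 m and y of cup2 in the frame of case between -0.14 and 0.14 m and z of cup2 in the frame of case between 0 and 0.016 m and x of cup3 in the frame of case between -0.05 and 0.05 m and y of cup3 in the frame of case between -0.14 and 0.14 m and z of cup3 in the frame of case between 0 and 0.016 m and x of cup4 in the frame of case between -0.05 and 0.05 m and y of cup4 in the frame of case between -0.14 and 0.14 m and z of cup4 in the frame of case between 0 and 0.016 m and x of jar1 in the frame of tray between -0.09 and 0.09 m and y of jar1 in the frame of tray between -0.05 and 0.05 m and z of jar1 in the frame of tray between 0 and 0.012 m and x of jar2 in the frame of tray between -0.09 and 0.09 m and y of jar2 in the frame of tray between -0.05 and 0.05 m and z of jar2 in the frame of tray between 0 and 0.012 m and x of jar3 in the frame of tray between -0.09 and 0.09 m and y of jar3 in the frame of tray between -0.05 and 0.05 m and z of jar3 in the frame of tray between 0 and 0.012 m and x of jar4 in the frame of tray between -0.09 and 0.09 m and y of jar4 in the frame of tray between -0.05 and 0.05 m and z of jar4 in the frame of tray between 0 and 0.012 m and value of joint lid above 0.8 rad), for 0.2 s.
2. the lid is pressed fully shut, the latch bar still outside the notch (value of joint lid below 0.02 rad and value of joint latch_swing above 0.15 rad), for 0.3 s.
3. the latch bar is raised over the keeper, above the notch (value of joint latch_lift above 0.012 m and value of joint latch_swing below 0.12 rad).
At the end, for the whole second after the job is handed in: all jars present stand on the tray and all tumblers present on the case floor, each upright within 0.12 rad, inside the walls and at rest; lid shut (below 0.02 rad); latch bar in the notch (swing within 0.06 rad, lift below 4 mm) (x of cup1 in the frame of case between -0.05 and 0.05 m and y of cup1 in the frame of case between -0.14 and 0.14 m and z of cup1 in the frame of case between 0 and 0.016 m and angle between each of cup1, cup2, cup3, cup4, jar1, jar2, jar3, jar4's own z axis and vertical below 0.12 rad and x of cup2 in the frame of case between -0.05 and 0.05 m and y of cup2 in the frame of case between -0.14 and 0.14 m and z of cup2 in the frame of case between 0 and 0.016 m and x of cup3 in the frame of case between -0.05 and 0.05 m and y of cup3 in the frame of case between -0.14 and 0.14 m and z of cup3 in the frame of case between 0 and 0.016 m and x of cup4 in the frame of case between -0.05 and 0.05 m and y of cup4 in the frame of case between -0.14 and 0.14 m and z of cup4 in the frame of case between 0 and 0.016 m and x of jar1 in the frame of tray between -0.09 and 0.09 m and y of jar1 in the frame of tray between -0.05 and 0.05 m and z of jar1 in the frame of tray between 0 and 0.012 m and x of jar2 in the frame of tray between -0.09 and 0.09 m and y of jar2 in the frame of tray between -0.05 and 0.05 m and z of jar2 in the frame of tray between 0 and 0.012 m and x of jar3 in the frame of tray between -0.09 and 0.09 m and y of jar3 in the frame of tray between -0.05 and 0.05 m and z of jar3 in the frame of tray between 0 and 0.012 m and x of jar4 in the frame of tray between -0.09 and 0.09 m and y of jar4 in the frame of tray between -0.05 and 0.05 m and z of jar4 in the frame of tray between 0 and 0.012 m and value of joint lid below 0.02 rad and value of joint latch_swing between -0.06 and 0.06 rad and value of joint latch_lift below 0.004 m and linear speed of each of cup1, cup2, cup3, cup4, jar1, jar2, jar3, jar4 below 0.03 m/s); the robot touches nothing.
It fails at once if a tumbler is dropped into the case or a jar onto the tray (falls freely at more than 1.1 m/s, as from more than 60 mm) ((x of cup1 in the frame of case between -0.06 and 0.06 m and y of cup1 in the frame of case between -0.145 and 0.145 m and z of cup1 in the frame of case below 0.06 m and linear speed of cup1 above 1.1 m/s and contact force between cup1 and the fingers below 0.2 N) or (x of cup2 in the frame of case between -0.06 and 0.06 m and y of cup2 in the frame of case between -0.145 and 0.145 m and z of cup2 in the frame of case below 0.06 m and linear speed of cup2 above 1.1 m/s and contact force between cup2 and the fingers below 0.2 N) or (x of cup3 in the frame of case between -0.06 and 0.06 m and y of cup3 in the frame of case between -0.145 and 0.145 m and z of cup3 in the frame of case below 0.06 m and linear speed of cup3 above 1.1 m/s and contact force between cup3 and the fingers below 0.2 N) or (x of cup4 in the frame of case between -0.06 and 0.06 m and y of cup4 in the frame of case between -0.145 and 0.145 m and z of cup4 in the frame of case below 0.06 m and linear speed of cup4 above 1.1 m/s and contact force between cup4 and the fingers below 0.2 N) or (x of jar1 in the frame of tray between -0.1 and 0.1 m and y of jar1 in the frame of tray between -0.06 and 0.06 m and z of jar1 in the frame of tray below 0.06 m and linear speed of jar1 above 1.1 m/s and contact force between jar1 and the fingers below 0.2 N) or (x of jar2 in the frame of tray between -0.1 and 0.1 m and y of jar2 in the frame of tray between -0.06 and 0.06 m and z of jar2 in the frame of tray below 0.06 m and linear speed of jar2 above 1.1 m/s and contact force between jar2 and the fingers below 0.2 N) or (x of jar3 in the frame of tray between -0.1 and 0.1 m and y of jar3 in the frame of tray between -0.06 and 0.06 m and z of jar3 in the frame of tray below 0.06 m and linear speed of jar3 above 1.1 m/s and contact force between jar3 and the fingers below 0.2 N) or (x of jar4 in the frame of tray between -0.1 and 0.1 m and y of jar4 in the frame of tray between -0.06 and 0.06 m and z of jar4 in the frame of tray below 0.06 m and linear speed of jar4 above 1.1 m/s and contact force between jar4 and the fingers below 0.2 N)).
It fails at once if the mug, plates, bowls or tape are disturbed (moved more than 30 mm) (distance of any of mug, plates, bowls, tape from where it was at the start of the episode above 0.03 m).
Of cup1, cup2, cup3, cup4 only 2 to 4 are there at a start; the rules pass over those that are not, and their reading is None.
Of jar1, jar2, jar3, jar4 only 1 to 2 are there at a start; the rules pass over those that are not, and their reading is None.
At some moment in a run one of cup1, cup2, cup3, cup4 may be knocked a few centimetres aside while the robot is not near it.
It also fails if it takes over 210 s, if anything falls off the work surface, if the arm or the gripper's body presses on something with over 40 N, if the wrist force passes 120 N, or if a joint passes its speed limit or range.

## Robot

A 6-joint arm with a two-finger parallel gripper is mounted at the origin on the work surface. World frame = base frame: x ahead of the robot, y to its left, z up, the work surface at z = 0. Lengths are in mm, angles in rad, forces in N, time in s.
With the tool pointing down it reaches from about 350 to 775 mm from the base axis. Payload 7.3 kg.
Tool frame: the origin (TCP) lies midway between the tips of the shut fingers; the grasp point (between the pads) lies 19 mm behind it (bot.grip_depth is the distance from the TCP to the grasp point, in mm); z points along the fingers, x is the direction in which the jaws open and shut, and the axes are right-handed (so a half turn about z gives the same grasp; the last joint's range is limited). The gripper opens to 92 mm and grips with 3 to 60 N. Pads are 19 mm wide; open, the fingers measure 130 mm over their backs; the gripper's body (75 mm by 190 mm) begins 47 mm behind the grasp point.
Start: joints at [-1.492, 0.342, 1.524, -0, 1.275, -0.146], TCP at [117.05, -511.805, 226.741] pointing down, gripper open.
Joint ranges: [-2.53, 2.53], [-0.77, 2.02], [0.04, 2.7], [-1, 4.14], [0.28, 2.66], [-3.11, 3.11]. Speed limits (rad/s): [2.57, 2.57, 3.14, 3.14, 3.14, 3.14].

## Interface

Orientations are given as [roll, pitch, yaw] about the fixed x, y, z axes, in that order (R = Rz(yaw) Ry(pitch) Rx(roll)).
In Python, from plant import bot gives the robot as it stands. The module is installed in compiled form; this text tells all that it offers.
- The arm moves only by the shell command python3 -m inch 'ROWS'. ROWS is JSON, a list that holds one entry, the list of rows, each a list of 7 numbers: the shift along the tool's x, y, z each as a share of 0.2 m, from -1 to 1, then the turn, a rotation vector about the tool's x, y, z each as a share of 45 degrees, from -1 to 1, then the closure, from -1 (fully open) to 1 (shut), so that 0 is half open. A call has exactly 10 rows; each row is the pose to reach, as a shift and turn from the pose commanded when the call began, along the tool's axes at that moment; what a row does not reach only later rows make up. A row lasts 1/8 s, in which the tool goes at most 62.5 mm and 10.7 degrees, less where a joint would pass 70% of its speed; a pose out of reach is approached as far as the arm can. A call with a number of a shift or a turn outside -1 to 1 is refused whole. A call with a gripper value outside its range is refused whole. The fingers move at their own pace and stop on an object; the grip force is fixed at half the most. Time passes only in rows, so rows that repeat a pose let the fingers close, or fill a call up. It gives the time, the measured TCP pose, the force and the opening at its end, in the units of the state.
- bot.get_obs(): the state, without advancing time (a new reading comes with each control period).
- bot.capture(name): name is "scene" or "top"; returns the picture (400x640x3 uint8, red, green, blue); there is no depth.
- bot.camera_params(name): a dict with "fx", "fy", "cx", "cy" (pixels), "R" (3x3) and "t" (3): a world point X has camera coordinates R X + t. Camera axes: x right, y down, z forward; pixel columns grow to the right and rows downward; lengths in mm; the calibration is good to about 2 mm. A picture is of the moment at which its call begins. camera_params takes no time and is no camera call.
- bot.close_job(): hands the job in, once; it reports no verdict.
The state is a dict: "time": time; "joint_positions": joint angles; "dq": joint speeds; "tau": joint torques, N m; "tool_pos": TCP position; "tcp_rot": TCP orientation; "contact_force": force on the tool from outside, world axes, zero at the start; "moment": the same for the moment, N m; "grip_width": finger opening in mm.
Only numpy, scipy, OpenCV 4.12 (cv2) and the standard library are available. Lean on these libraries where they do the work, as an engineer would, in place of code of your own. Each camera call takes 0.05 s, during which the arm holds its last target.

## Working session

There is one attempt and no reset: what is moved stays moved. The work goes in short steps, Python scripts to look and compute and a shell command to move; the robot and the scene stay as the last step left them, time stands still between calls to the robot, and variables do not carry over. Pictures are saved under pics/ and viewed, and the job is handed in when it is done.

```bash
mkdir -p pics; ls
python3 - <<'E'
from plant import bot
import cv2,json
for n in("scene","top"):
    im=bot.capture(n); cv2.imwrite(f"pics/{n}0.png",im[:,:,::-1])
    p=bot.camera_params(n); print(n,p)
print(bot.get_obs(), bot.grip_depth)
E
```

```text
pics
scene {'fx': 382.907753182538, 'fy': 382.907753182538, 'cx': 310.1600950924219, 'cy': 195.27414764843695, 'R': array([[-0.08194704,  0.99662507, -0.00481112],
       [ 0.64720532,  0.04954393, -0.76070406],
       [-0.75789838, -0.06545123, -0.64908103]]), 't': array([-123.14643946, -293.53864114, 1642.54070082])}
top {'fx': 455.76607611620074, 'fy': 455.76607611620074, 'cx': 328.0237638444572, 'cy': 194.64697008246463, 'R': array([[-0.01981275, -0.99973309, -0.01188308],
       [-0.99378794,  0.020994  , -0.10929221],
       [ 0.10951251,  0.00964388, -0.99393863]]), 't': array([ 185.55767025,  540.19492606, 1158.22288062])}
{'time': 0.1, 'joint_positions': array([-1.49200072e+00,  3.42671344e-01,  1.52491865e+00,  2.27179780e-05,
        1.27540380e+00, -1.45988522e-01]), 'dq': array([ 0.00136807, -0.00174622, -0.00198312,  0.00129975, -0.00082883,
       -0.00066417]), 'tau': array([ 1.50354601e-03, -4.32006204e+01, -2.44693494e+01,  7.19639333e-02,
        5.26201911e-02, -4.28457508e-05]), 'tool_pos': array([ 117.02592662, -511.41930302,  226.10595586]), 'tcp_rot': array([-3.14136734e+00,  1.38307661e-03, -1.34601867e+00]), 'contact_force': array([ 0.16027401, -0.31999461,  0.38729561]), 'moment': array([-0.0446002 , -0.03922344,  0.03510379]), 'grip_width': 92.01006574206464} 18.8
```

View pics/scene0.png

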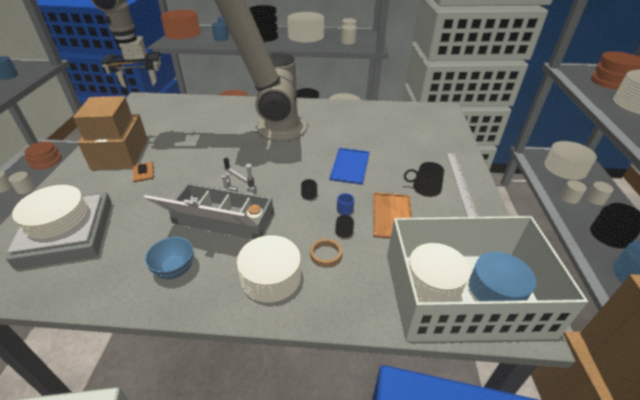

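View pics/top0.png

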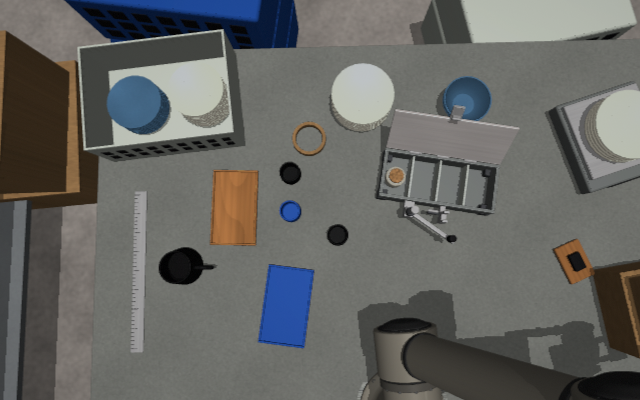

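The scene camera faces the robot, and the top view has +x up and +y left.

- **Tumblers:** black at top (290,173) and (337,235), which are scene (344,226) and (309,189). The blue one at top (290,211) is the decoy, and the black mug with a handle at (181,266) stays.
- **Jar:** one corked jar in the left compartment at top (396,176).
- **Trays:** the wooden one at top (235,207) is meant. The blue one at (287,305) is a decoy.

I'll enlarge to confirm.

Run:
```python
import cv2,numpy as np
t=cv2.imread("pics/top0.png");s=cv2.imread("pics/scene0.png")
a=cv2.resize(t[90:270,200:530],None,fx=2.4,fy=2.4,interpolation=cv2.INTER_CUBIC)
cv2.imwrite("pics/topcrop.png",a[:, :800])
cv2.imwrite("pics/scrop.png",cv2.resize(s[140:280,140:430],None,fx=2.7,fy=2.7,interpolation=cv2.INTER_CUBIC))
```

```text
(no output)
```

View pics/topcrop.png

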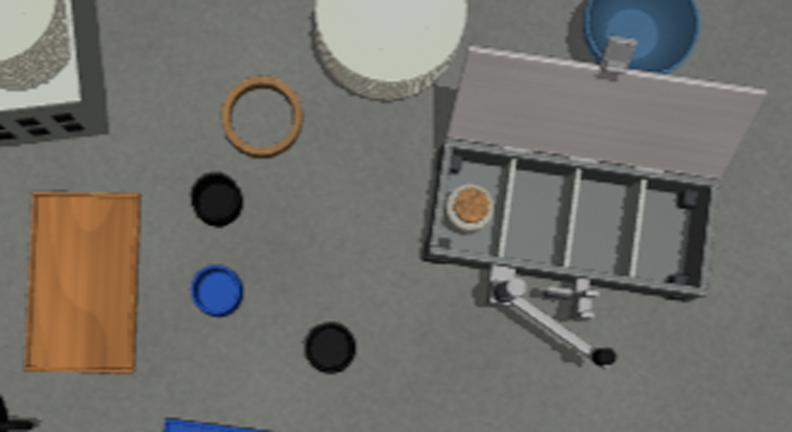

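View pics/scrop.png

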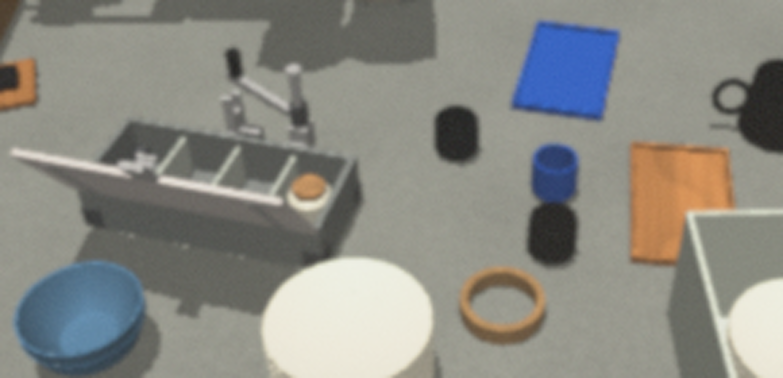

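```bash
cat > h.py <<'E'
from plant import bot
import numpy as np,cv2
P={n:bot.camera_params(n) for n in("scene","top")}
def ray(n,u,v):
    p=P[n];R=np.array(p["R"]);t=np.array(p["t"])
    d=R.T@np.array([(u-p["cx"])/p["fx"],(v-p["cy"])/p["fy"],1.]);return -R.T@t,d/np.linalg.norm(d)
def onz(n,uv,z):
    c,d=ray(n,*uv);return c+d*(z-c[2])/d[2]
def proj(n,X):
    p=P[n];c=np.array(p["R"])@np.asarray(X,float)+p["t"];return np.array([p["fx"]*c[0]/c[2]+p["cx"],p["fy"]*c[1]/c[2]+p["cy"]])
def tri(a,b):
    c1,d1=ray("top",*a);c2,d2=ray("scene",*b)
    s=np.linalg.lstsq(np.c_[d1,-d2],c2-c1,rcond=None)[0]
    p,q=c1+s[0]*d1,c2+s[1]*d2;return (p+q)/2,np.linalg.norm(p-q)
def blobs(mask,roi,amin=60):
    x0,y0,x1,y1=roi;m=np.zeros_like(mask);m[y0:y1,x0:x1]=mask[y0:y1,x0:x1]
    cs,_=cv2.findContours(m,cv2.RETR_EXTERNAL,cv2.CHAIN_APPROX_NONE)
    return [c for c in cs if cv2.contourArea(c)>amin]
def dark(im,t=45): return (im.max(2)<t).astype(np.uint8)*255
E
python3 - <<'E'
from h import *
t=cv2.imread("pics/top0.png");s=cv2.imread("pics/scene0.png")
np.set_printoptions(precision=1,suppress=True)
T={};S={}
for nm,im,roi,z in(("top",t,(255,150,360,260),52),("scene",s,(290,170,370,245),0)):
  for c in blobs(dark(im),roi):
    (u,v),r=cv2.minEnclosingCircle(c);x,y,w,h=cv2.boundingRect(c);print(nm,(u,v),r,(x,y,w,h),onz(nm,(u,v),52))
# orange mask: tray, cork
hsv=cv2.cvtColor(t,cv2.COLOR_BGR2HSV)
m=cv2.inRange(hsv,(5,80,60),(20,255,255))
for c in blobs(m,(200,160,265,255),500):
  r=cv2.minAreaRect(c);print("tray",r,[onz("top",p,12) for p in cv2.boxPoints(r)],onz("top",r[0],12))
for c in blobs(m,(380,160,412,192),40):
  r=cv2.minEnclosingCircle(c);print("cork",r,onz("top",r[0],64))
hs=cv2.cvtColor(s,cv2.COLOR_BGR2HSV);ms=cv2.inRange(hs,(5,80,60),(20,255,255))
for c in blobs(ms,(240,195,270,225),20):
  r=cv2.boundingRect(c);print("corkS",r,tri(cv2.minEnclosingCircle(blobs(m,(380,160,412,192),40)[0])[0],(r[0]+r[2]/2-.5,r[1]+r[3]/2-.5)))
cv2.imwrite("pics/caset.png",cv2.resize(t[130:250,365:505],None,fx=5,fy=5,interpolation=cv2.INTER_CUBIC))
cv2.imwrite("pics/cases.png",cv2.resize(s[150:240,140:285],None,fx=5.5,fy=5.5,interpolation=cv2.INTER_CUBIC))
E
```

```text
top (337.0584411621094, 234.7337646484375) 10.501626968383789 (327, 225, 21, 21) [438.8 153.4  52. ]
top (289.5339050292969, 173.08474731445312) 11.190469741821289 (280, 162, 21, 23) [599.5 272.3  52. ]
scene (308.5, 188.875) 8.262401580810547 (303, 181, 13, 17) [470.6 157.1  52. ]
tray ((233.74050903320312, 207.02554321289062), (45.593597412109375, 75.54131317138672), 1.9749339818954468) [array([422.1, 488.1,  12. ]), array([622.9, 482.9,  12. ]), array([615.9, 360.8,  12. ]), array([415.7, 368.2,  12. ])] [518.2 425.   12. ]
cork ((396.0, 175.0625), 7.263288497924805) [586.6   0.3  64. ]
corkS (248, 204, 13, 10) (array([586.9,   0.8,  61.1]), np.float64(1.7758435936943346))
```

View pics/caset.png

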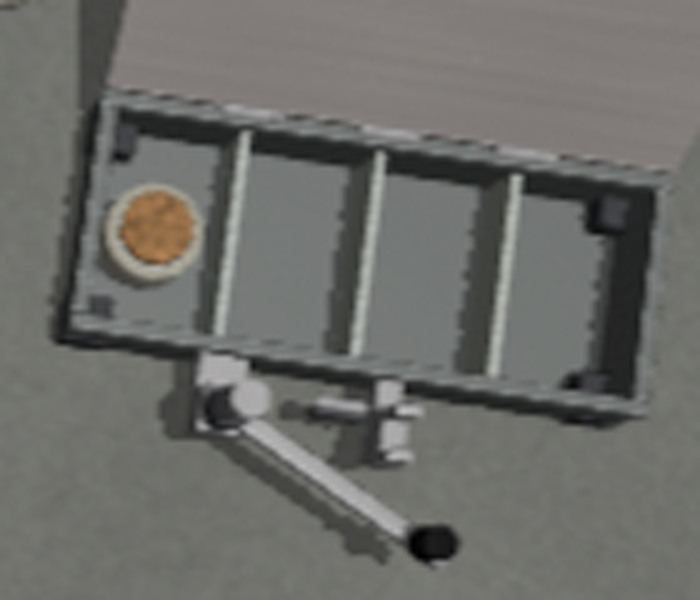

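View pics/cases.png

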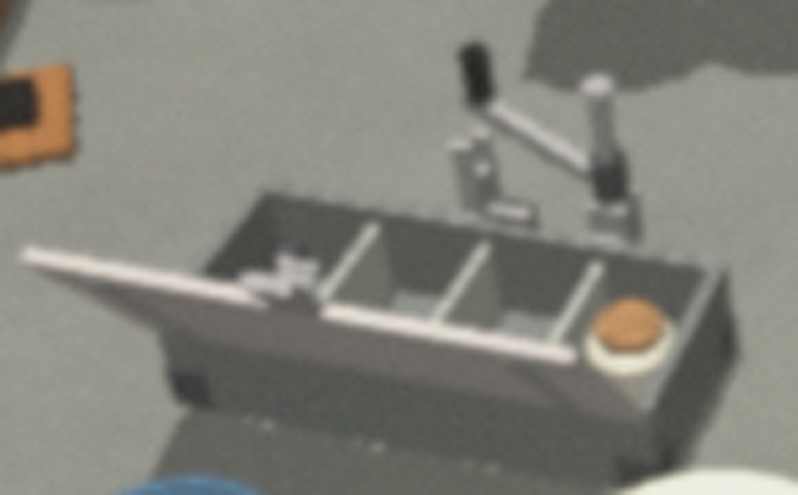

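Run:
```python
from h import *
np.set_printoptions(precision=1,suppress=True)
f=lambda x,y:(365+(x+.5)/5-.5,130+(y+.5)/5-.5)
g=lambda x,y:(140+(x+.5)/5.5-.5,150+(y+.5)/5.5-.5)
pts=dict(BL=(103,97),BR=(666,178),FR=(642,408),FL=(70,331))
loc=np.array([[62,146],[62,-146],[-62,-146],[-62,146]],float)
W=np.array([onz("top",f(*p),68)[:2] for p in pts.values()]);print(W)
# rigid fit
a=loc-loc.mean(0);b=W-W.mean(0);H=a.T@b;th=np.arctan2(H[0,1]-H[1,0],H[0,0]+H[1,1])
R=np.array([[np.cos(th),-np.sin(th)],[np.sin(th),np.cos(th)]]);o=W.mean(0)
print("case",o,th,"res",W-(o+a@R.T))
# divider top ends z56: front ends/back ends
for k,(fr,bk) in {35+35:((220,333),(246,135)),0:((355,352),(380,155)),-70:((494,375),(517,178))}.items():
  for p in(fr,bk): print(k,R.T@(onz("top",f(*p),56)[:2]-o))
print("jar",R.T@(np.array([586.8,.6])-o))
# knob top, triangulated; post top
kt=f(434,540);ks=g(473,48);print("knob top",tri(kt,ks),onz("top",kt,126))
pt=f(253,399);ps=g(597,84);X=tri(pt,ps);print("post top",X,R.T@(X[0][:2]-o))
X=tri(f(103,97),g(722,268)) # BL? front-left in scene
print(X)
print("FR rim", tri(f(642,408),g(268,193)),"FL",tri(f(70,331),g(722,262)))
for k,uvt in {"A":((337.06,234.73),(308.5,183.5)),"B":((289.9,173.1),(344,220.5))}.items(): print(k,tri(*uvt))
```

```text
[[ 653.8   26. ]
 [ 605.7 -257.4]
 [ 489.3 -238.4]
 [ 534.2   46.6]]
case [ 570.7 -105.8] -0.16271414395640618 res [[-1.8 -2.3]
 [-2.6  2.5]
 [ 3.4  1.5]
 [ 0.9 -1.7]]
70 [-49.6  67.8]
70 [53.9 67.2]
0 [-49.6  -1.2]
0 [53.2 -2. ]
-70 [-51.3 -72.3]
-70 [ 51.1 -72.7]
jar [ -1.4 107.6]
knob top (array([ 425.1, -116.6,  126.2]), np.float64(0.7471782171693483)) [ 425.  -116.3  126. ]
post top (array([491.4, -27.3, 153. ]), np.float64(2.803466305086244)) [-91.   64.6]
(array([634.9,  51.4, 148.4]), np.float64(31.464444330909192))
FR rim (array([ 489.1, -237.6,   60.9]), np.float64(6.264247788639755)) FL (array([534.7,  45.6,  63.9]), np.float64(1.191549948616549))
A (array([438.8, 153.8,  48.8]), np.float64(1.0234684824542213))
B (array([600.7, 273.2,  44.1]), np.float64(2.174863317636052))
```

Run:
```python
from h import *
s=cv2.imread("pics/scene0.png")
cv2.imwrite("pics/grip.png",cv2.resize(s[20:110,80:190],None,fx=6,fy=6,interpolation=cv2.INTER_CUBIC))
print(proj("scene",[117,-511,226]),proj("scene",[117,-511,292]),proj("scene",[117,-416,292]),proj("scene",[117,-606,292]))
t=cv2.imread("pics/top0.png")
cv2.imwrite("pics/lidt.png",cv2.resize(t[95:190,375:530],None,fx=5,fy=5,interpolation=cv2.INTER_CUBIC))
```

```text
[139.22894053  84.95600416] [133.90323641  67.82140892] [159.16801908  68.54702305] [108.86223328  67.10222182]
```

View pics/grip.png

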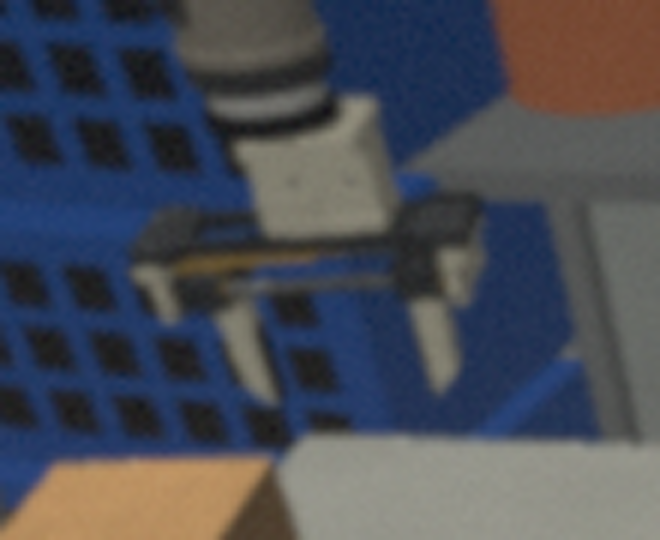

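View pics/lidt.png

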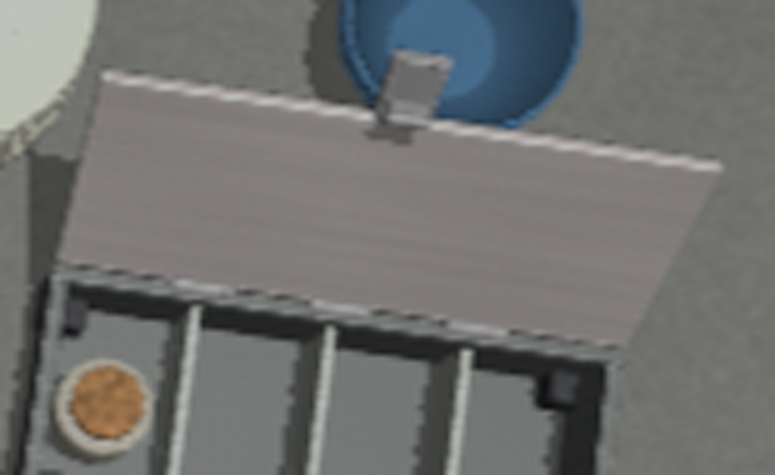

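```bash
cat >> h.py <<'E'
O=np.array([571.2,-107.0]);TH=-0.165
RC=np.array([[np.cos(TH),-np.sin(TH)],[np.sin(TH),np.cos(TH)]])
def c2w(x,y,z=0): return np.r_[O+RC@[x,y],z]
def w2c(X): return np.r_[RC.T@(np.asarray(X)[:2]-O),X[2:]]
E
python3 - <<'E'
from h import *
f=lambda x,y:(375+(x+.5)/5-.5,95+(y+.5)/5-.5)
print(f(105,75),f(720,168))
for a in np.arange(1.3,2.25,.1):
  print(round(a,2),[proj("top",c2w(62-124*np.cos(a),y,68.5+124*np.sin(a))).round(1) for y in(146,-146)])
for y in (105,35,-35): print(y,c2w(0,y))
E
```

```text
(395.6, 109.6) (518.6, 128.2)
1.3 [array([388.8, 151.1]), array([516.9, 169.1])]
1.4 [array([389.6, 145.7]), array([517.9, 163.7])]
1.5 [array([390.4, 140.3]), array([518.7, 158.3])]
1.6 [array([391.1, 135. ]), array([519.3, 152.9])]
1.7 [array([391.8, 129.8]), array([519.7, 147.7])]
1.8 [array([392.4, 124.9]), array([519.8, 142.7])]
1.9 [array([392.8, 120.3]), array([519.7, 137.9])]
2.0 [array([393.2, 116. ]), array([519.4, 133.5])]
2.1 [array([393.5, 112.2]), array([518.9, 129.5])]
2.2 [array([393.7, 108.8]), array([518.2, 126. ])]
105 [588.44649475  -3.42607269   0.        ]
35 [576.94883158 -72.47535756   0.        ]
-35 [ 565.45116842 -141.52464244    0.        ]
```

```bash
cat >> h.py <<'E'
from scipy.spatial.transform import Rotation as Ro
def rot(tilt,yaw): return Ro.from_euler("xyz",[np.pi,-tilt,yaw])
def tcp_of(G,r): return np.asarray(G,float)+18.8*r.as_matrix()[:,2]
def rows(tcp,r,o=None):
    o=o or bot.get_obs();r0=Ro.from_euler("xyz",o["tcp_rot"])
    d=r0.inv().apply(np.asarray(tcp)-o["tool_pos"])/200;w=(r0.inv()*r).as_rotvec()/(np.pi/4)
    return np.r_[d,w].round(3)
def st():
    o=bot.get_obs();print("t",round(o["time"],2),"tcp",o["tool_pos"].round(1),"rpy",np.round(o["tcp_rot"],3),"F",np.round(o["contact_force"],1),"w",round(o["grip_width"],1))
def cl(w): return round(1-w/46,3)
E
python3 - <<'E'
from h import *
r=rot(.175,-.287);T=tcp_of(c2w(0,107,50),r);print(T,c2w(0,107))
Ta=T+[0,0,130]
print(rows(Ta,r)); print(cl(60))
E
```

```text
[591.91434872  -2.37981037  31.48714107] [588.77499942  -1.45323598   0.        ]
[-1.951 -2.882  0.326  0.117  0.203 -1.345]
-0.304
```

```bash
python3 -m inch '[[[-0.06,-0.1,0,0,0,-0.06,-0.3],[-0.15,-0.25,0,0,0,-0.15,-0.3],[-0.3,-0.42,0,0,0,-0.28,-0.3],[-0.42,-0.6,0,0,0,-0.42,-0.3],[-0.54,-0.78,0,0,0,-0.56,-0.3],[-0.62,-0.9,0,0,0,-0.66,-0.3],[-0.66,-0.97,0,0,0,-0.7,-0.3],[-0.66,-0.97,0,0,0,-0.7,-0.3],[-0.66,-0.97,0,0,0,-0.7,-0.3],[-0.66,-0.97,0,0,0,-0.7,-0.3]]]'
python3 - <<'E'
from h import *
r=rot(.175,-.287);T=tcp_of(c2w(0,107,50),r)+[0,0,130]
st();print(rows(T,r))
E
```

```text
time: 1.35
tool_pos: [276.2, -340.5, 226.6]
tcp_rot: [3.141, 0.0, -0.798]
contact_force: [-0.7, -0.7, -0.7]
grip_width: 59.4
t 1.35 tcp [ 276.2 -340.5  226.6] rpy [ 3.141  0.    -0.798] F [-0.7 -0.7 -0.7] w 59.4
[-0.108 -2.311  0.325  0.057  0.218 -0.649]
```

```bash
python3 -m inch '[[[0,-0.1,0,0,0,-0.06,-0.3],[0,-0.25,0,0,0,-0.16,-0.3],[-0.02,-0.42,0,0,0,-0.3,-0.3],[-0.03,-0.6,0,0,0,-0.45,-0.3],[-0.04,-0.78,0,0,0,-0.56,-0.3],[-0.05,-0.9,0,0,0,-0.64,-0.3],[-0.05,-1,0,0,0,-0.65,-0.3],[-0.05,-1,0,0,0,-0.65,-0.3],[-0.05,-1,0,0,0,-0.65,-0.3],[-0.05,-1,0,0,0,-0.65,-0.3]]]'
python3 - <<'E'
from h import *
r=rot(.175,-.287);T=tcp_of(c2w(0,107,50),r)+[0,0,160]
st();print(rows(T,r))
E
```

```text
time: 2.6
tool_pos: [412.2, -193.6, 226.7]
tcp_rot: [3.141, 0.0, -0.287]
contact_force: [0.2, 0.8, 0.5]
grip_width: 59.1
t 2.6 tcp [ 412.2 -193.6  226.7] rpy [ 3.141  0.    -0.287] F [0.2 0.8 0.5] w 59.1
[ 0.591 -1.171  0.176  0.     0.223 -0.   ]
```

```bash
python3 -m inch '[[[0.05,-0.1,0,0,0.02,0,-0.3],[0.14,-0.25,0,0,0.06,0,-0.3],[0.24,-0.42,0,0,0.1,0,-0.3],[0.34,-0.6,0,0,0.15,0,-0.3],[0.45,-0.78,0,0,0.2,0,-0.3],[0.54,-0.9,0,0,0.223,0,-0.3],[0.59,-1,0,0,0.223,0,-0.3],[0.59,-1,0,0,0.223,0,-0.3],[0.59,-1,0,0,0.223,0,-0.3],[0.59,-1,0,0,0.223,0,-0.3]]]'
python3 - <<'E'
from h import *
r=rot(.175,-.287);T=tcp_of(c2w(0,107,50),r)+[0,0,100]
st();print(rows(T,r),rows(T-[0,0,100],r))
im=bot.capture("top");cv2.imwrite("pics/t1.png",cv2.resize(im[90:270,330:530,::-1],None,fx=3.5,fy=3.5,interpolation=cv2.INTER_CUBIC))
E
```

```text
time: 3.85
tool_pos: [581.8, -35.1, 226.8]
tcp_rot: [3.141, -0.175, -0.287]
contact_force: [-0.8, 0.2, -0.1]
grip_width: 59.8
t 3.85 tcp [581.8 -35.1 226.8] rpy [ 3.141 -0.175 -0.287] F [-0.8  0.2 -0.1] w 59.8
[-0.081 -0.172  0.47   0.    -0.     0.   ] [-0.168 -0.172  0.962  0.    -0.     0.   ]
```

View pics/t1.png

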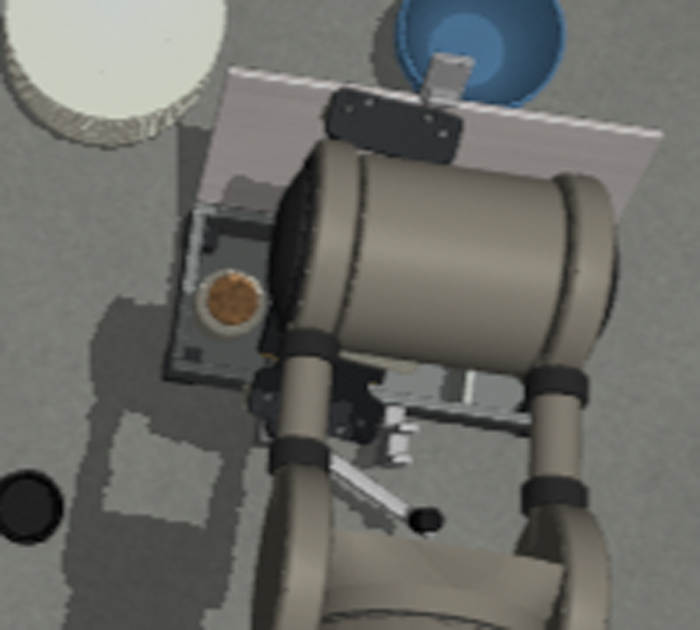

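```bash
python3 -m inch '[[[0,-0.06,0,0,0,0,-0.3],[0,-0.12,0,0,0,0,-0.3],[0,-0.172,0,0,0,0,-0.3],[-0.015,-0.172,0.08,0,0,0,-0.3],[-0.03,-0.172,0.18,0,0,0,-0.3],[-0.05,-0.172,0.3,0,0,0,-0.3],[-0.07,-0.172,0.4,0,0,0,-0.3],[-0.081,-0.172,0.47,0,0,0,-0.3],[-0.081,-0.172,0.47,0,0,0,-0.3],[-0.081,-0.172,0.47,0,0,0,-0.3]]]'
python3 - <<'E'
from h import *
r=rot(.175,-.287);T=tcp_of(c2w(0,107,50),r)
st();print(rows(T,r))
im=bot.capture("top");cv2.imwrite("pics/t2.png",cv2.resize(im[90:270,330:530,::-1],None,fx=3,fy=3,interpolation=cv2.INTER_CUBIC))
im=bot.capture("scene");cv2.imwrite("pics/s2.png",cv2.resize(im[100:240,140:340,::-1],None,fx=4,fy=4,interpolation=cv2.INTER_CUBIC))
E
```

```text
time: 5.15
tool_pos: [593.0, -1.2, 132.1]
tcp_rot: [-3.141, -0.177, -0.286]
contact_force: [0.3, -0.8, 0.7]
grip_width: 59.6
t 5.15 tcp [593.   -1.2 132.1] rpy [-3.141 -0.177 -0.286] F [ 0.3 -0.8  0.7] w 59.6
[-0.092  0.007  0.495 -0.001 -0.002  0.002]
```

View pics/t2.png

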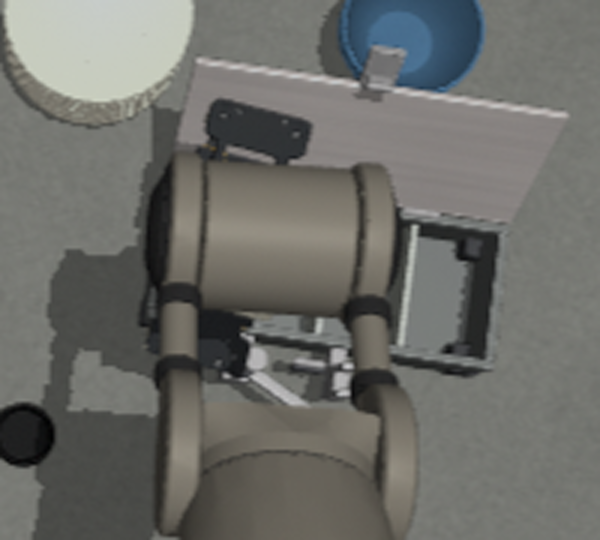

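View pics/s2.png

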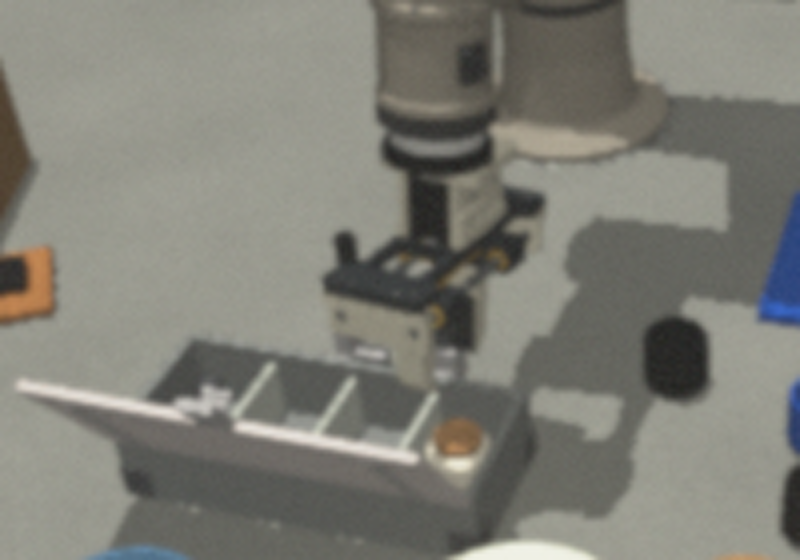

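```bash
python3 -m inch '[[[-0.01,0,0.05,0,0,0,-0.3],[-0.025,0,0.12,0,0,0,-0.3],[-0.04,0,0.2,0,0,0,-0.3],[-0.05,0,0.27,0,0,0,-0.3],[-0.06,0,0.33,0,0,0,-0.3],[-0.07,0,0.38,0,0,0,-0.3],[-0.076,0,0.41,0,0,0,-0.3],[-0.08,0,0.43,0,0,0,-0.3],[-0.08,0,0.43,0,0,0,-0.3],[-0.08,0,0.43,0,0,0,-0.3]]]'
python3 - <<'E'
from h import *
r=rot(.175,-.287);T=tcp_of(c2w(0,107,50),r)
st();print(rows(T,r))
im=bot.capture("scene");cv2.imwrite("pics/s3.png",cv2.resize(im[100:240,140:340,::-1],None,fx=4,fy=4,interpolation=cv2.INTER_CUBIC))
E
```

```text
time: 6.5
tool_pos: [591.9, -1.2, 44.2]
tcp_rot: [-3.142, -0.176, -0.286]
contact_force: [-0.5, 0.0, 0.8]
grip_width: 59.5
t 6.5 tcp [591.9  -1.2  44.2] rpy [-3.142 -0.176 -0.286] F [-0.5  0.   0.8] w 59.5
[-0.01   0.006  0.063 -0.    -0.001  0.002]
```

View pics/s3.png

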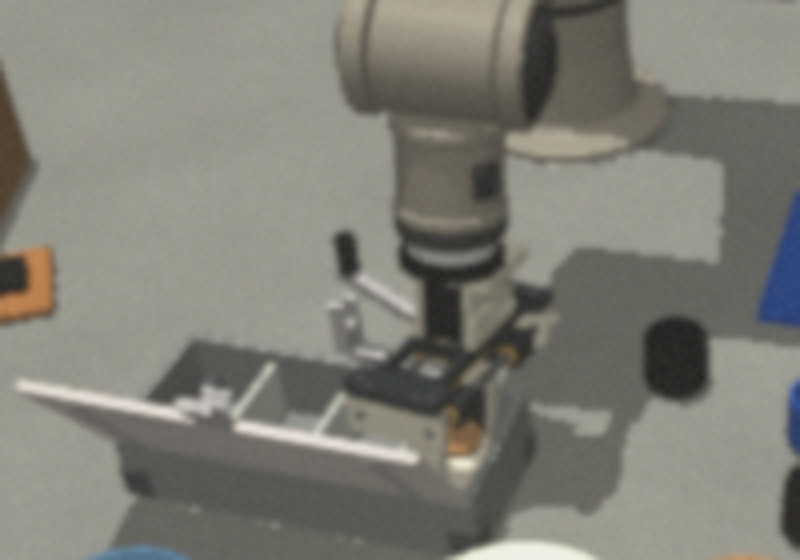

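```bash
python3 -m inch '[[[0,0,0.01,0,0,0,-0.3],[-0.005,0,0.03,0,0,0,-0.3],[-0.008,0,0.045,0,0,0,-0.3],[-0.008,0,0.05,0,0,0,-0.3],[-0.008,0,0.05,0,0,0,1],[-0.008,0,0.05,0,0,0,1],[-0.008,0,0.05,0,0,0,1],[-0.008,0,0.05,0,0,0,1],[-0.008,0,0.05,0,0,0,1],[-0.008,0,0.05,0,0,0,1]]]'
python3 - <<'E'
from h import *
r=rot(.175,-.287);T=tcp_of(c2w(0,107,50),r)
st();print(rows(T,r))
E
```

```text
time: 7.8
tool_pos: [591.9, -1.3, 33.5]
tcp_rot: [3.141, -0.175, -0.286]
contact_force: [-0.8, 0.4, -0.1]
grip_width: 50.3
t 7.8 tcp [591.9  -1.3  33.5] rpy [ 3.141 -0.175 -0.286] F [-0.8  0.4 -0.1] w 50.3
[-0.     0.005  0.01  -0.    -0.     0.002]
```

```bash
python3 -m inch '[[[0.004,0,-0.02,0,0,0,1],[0.014,0,-0.08,0,0,0,1],[0.03,0,-0.17,0,0,0,1],[0.05,0,-0.28,0,0,0,1],[0.07,0,-0.4,0,0,0,1],[0.09,0,-0.5,0,0,0,1],[0.105,0,-0.6,0,0,0,1],[0.113,0,-0.64,0,0,0,1],[0.113,0,-0.64,0,0,0,1],[0.113,0,-0.64,0,0,0,1]]]'
python3 - <<'E'
from h import *
r=rot(0,-.287)
st();print(rows([518,425,170],r), rows([518,425,170],rot(0,0)))
im=bot.capture("scene");cv2.imwrite("pics/s4.png",cv2.resize(im[70:240,140:340,::-1],None,fx=3.5,fy=3.5,interpolation=cv2.INTER_CUBIC))
E
```

```text
time: 9.05
tool_pos: [591.2, -1.1, 162.9]
tcp_rot: [3.141, -0.174, -0.286]
contact_force: [0.6, -0.0, -1.2]
grip_width: 50.4
t 9.05 tcp [591.2  -1.1 162.9] rpy [ 3.141 -0.174 -0.286] F [ 0.6 -0.  -1.2] w 50.4
[-0.931 -1.941 -0.2    0.    -0.221  0.002] [-0.931 -1.941 -0.2    0.032 -0.22  -0.363]
```

View pics/s4.png

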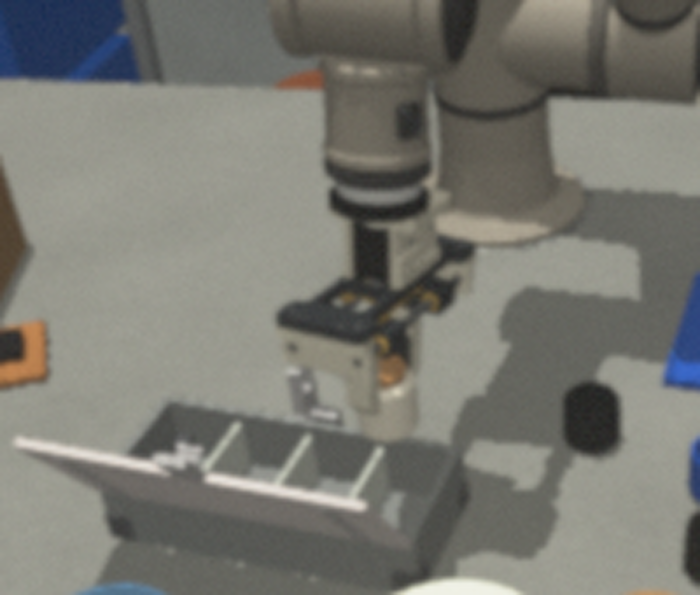

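```bash
python3 -m inch '[[[-0.03,-0.08,-0.01,0,-0.02,0,1],[-0.1,-0.22,-0.03,0,-0.06,0,1],[-0.19,-0.4,-0.05,0,-0.1,0,1],[-0.28,-0.58,-0.07,0,-0.15,0,1],[-0.36,-0.76,-0.08,0,-0.19,0,1],[-0.43,-0.9,-0.1,0,-0.22,0,1],[-0.46,-0.98,-0.1,0,-0.22,0,1],[-0.46,-0.98,-0.1,0,-0.22,0,1],[-0.46,-0.98,-0.1,0,-0.22,0,1],[-0.46,-0.98,-0.1,0,-0.22,0,1]]]'
python3 - <<'E'
from h import *
st();print(rows([518,425,150],rot(0,-.1)))
E
```

```text
time: 10.35
tool_pos: [556.9, 212.4, 167.4]
tcp_rot: [3.141, -0.003, -0.287]
contact_force: [-0.5, -0.0, -2.0]
grip_width: 50.6
t 10.35 tcp [556.9 212.4 167.4] rpy [ 3.141e+00 -3.000e-03 -2.870e-01] F [-0.5 -0.  -2. ] w 50.6
[-0.488 -0.965  0.085  0.001 -0.003 -0.238]
```

```bash
python3 -m inch '[[[-0.04,-0.08,0.01,0,0,-0.02,1],[-0.11,-0.22,0.02,0,0,-0.06,1],[-0.2,-0.4,0.03,0,0,-0.1,1],[-0.3,-0.58,0.04,0,0,-0.15,1],[-0.38,-0.76,0.06,0,0,-0.2,1],[-0.46,-0.9,0.08,0,0,-0.24,1],[-0.49,-0.965,0.085,0,0,-0.24,1],[-0.49,-0.965,0.085,0,0,-0.24,1],[-0.49,-0.965,0.085,0,0,-0.24,1],[-0.49,-0.965,0.085,0,0,-0.24,1]]]'
python3 - <<'E'
from h import *
st();print(rows([518,425,36],rot(0,-.1)))
im=bot.capture("scene");cv2.imwrite("pics/s5.png",cv2.resize(im[70:250,300:500,::-1],None,fx=3.5,fy=3.3,interpolation=cv2.INTER_CUBIC))
E
```

```text
time: 11.6
tool_pos: [517.8, 425.1, 150.5]
tcp_rot: [3.141, -0.003, -0.099]
contact_force: [0.1, 0.0, -2.0]
grip_width: 50.2
t 11.6 tcp [517.8 425.1 150.5] rpy [ 3.141e+00 -3.000e-03 -9.900e-02] F [ 0.1  0.  -2. ] w 50.2
[-0.     0.     0.572  0.001 -0.003  0.001]
```

View pics/s5.png

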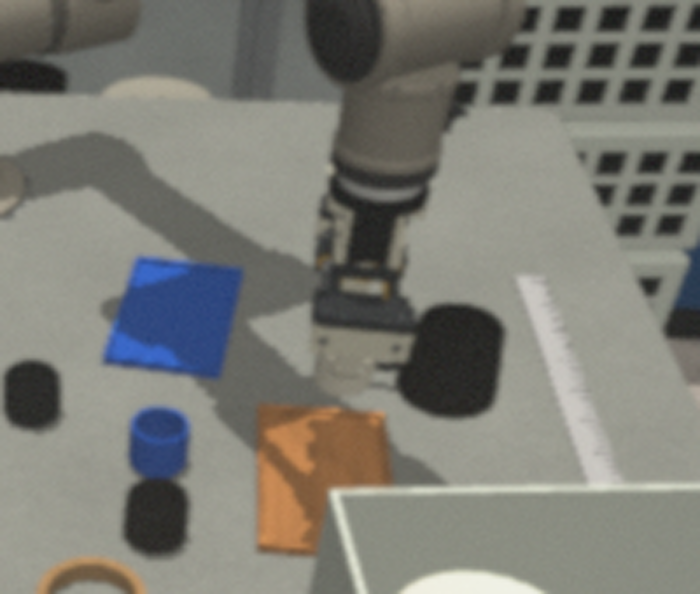

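```bash
python3 -m inch '[[[0,0,0.04,0,0,0,1],[0,0,0.12,0,0,0,1],[0,0,0.22,0,0,0,1],[0,0,0.32,0,0,0,1],[0,0,0.42,0,0,0,1],[0,0,0.5,0,0,0,1],[0,0,0.54,0,0,0,1],[0,0,0.55,0,0,0,1],[0,0,0.55,0,0,0,1],[0,0,0.55,0,0,0,1]]]'
python3 - <<'E'
from h import *
st()
im=bot.capture("scene");cv2.imwrite("pics/s6.png",cv2.resize(im[120:250,340:460,::-1],None,fx=5,fy=4.6,interpolation=cv2.INTER_CUBIC))
E
```

```text
time: 12.9
tool_pos: [517.8, 426.4, 40.9]
tcp_rot: [-3.141, -0.003, -0.097]
contact_force: [0.2, -0.4, -1.0]
grip_width: 50.7
t 12.9 tcp [517.8 426.4  40.9] rpy [-3.141e+00 -3.000e-03 -9.700e-02] F [ 0.2 -0.4 -1. ] w 50.7
```

View pics/s6.png

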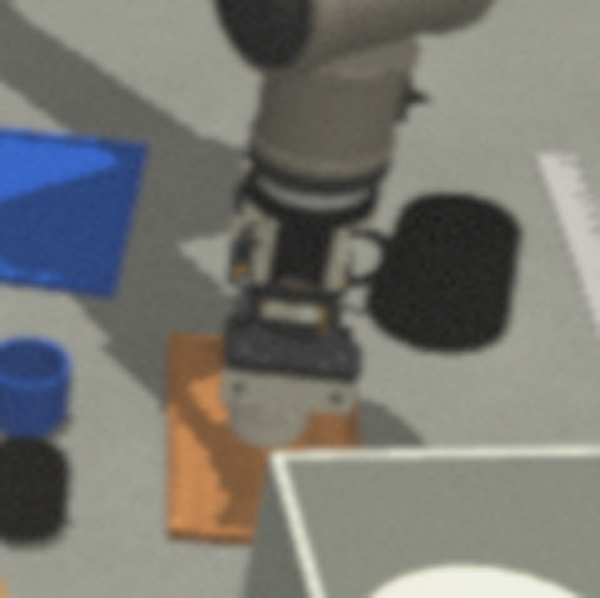

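```bash
python3 -m inch '[[[0,0,0.005,0,0,0,1],[0,0,0.01,0,0,0,1],[0,0,0.015,0,0,0,1],[0,0,0.02,0,0,0,1],[0,0,0.025,0,0,0,1],[0,0,0.03,0,0,0,1],[0,0,0.035,0,0,0,1],[0,0,0.04,0,0,0,1],[0,0,0.04,0,0,0,1],[0,0,0.04,0,0,0,1]]]'
```

```text
time: 14.2
tool_pos: [517.5, 427.0, 35.1]
tcp_rot: [-3.14, -0.004, -0.097]
contact_force: [-6.6, -1.2, 14.8]
grip_width: 50.2
```

```bash
python3 -m inch '[[[0,0,-0.008,0,0,0,1],[0,0,-0.008,0,0,0,0],[0,0,-0.008,0,0,0,-0.4],[0,0,-0.008,0,0,0,-0.6],[0,0,-0.008,0,0,0,-0.6],[0,0,-0.008,0,0,0,-0.6],[0,0,-0.05,0,0,0,-0.6],[0,0,-0.15,0,0,0,-0.6],[0,0,-0.3,0,0,0,-0.6],[0,0,-0.45,0,0,0,-0.6]]]'
python3 - <<'E'
from h import *
st()
im=bot.capture("scene");cv2.imwrite("pics/s7.png",cv2.resize(im[120:250,300:460,::-1],None,fx=5,fy=4.6,interpolation=cv2.INTER_CUBIC))
im=bot.capture("top");cv2.imwrite("pics/top7.png",im[:,:,::-1])
E
```

```text
time: 15.45
tool_pos: [517.3, 426.2, 123.6]
tcp_rot: [3.141, -0.003, -0.097]
contact_force: [-0.1, 0.2, 0.1]
grip_width: 73.2
t 15.45 tcp [517.3 426.2 123.6] rpy [ 3.141e+00 -3.000e-03 -9.700e-02] F [-0.1  0.2  0.1] w 73.2
```

View pics/s7.png

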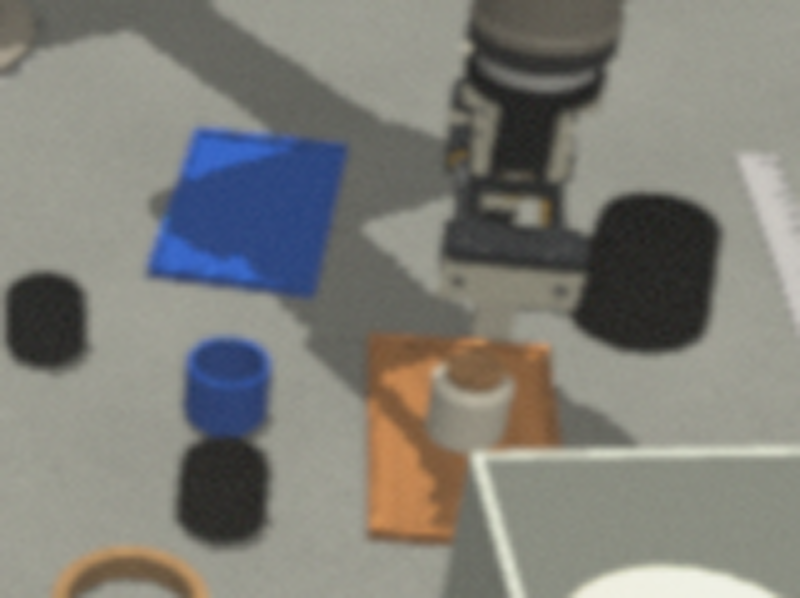

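View pics/top7.png

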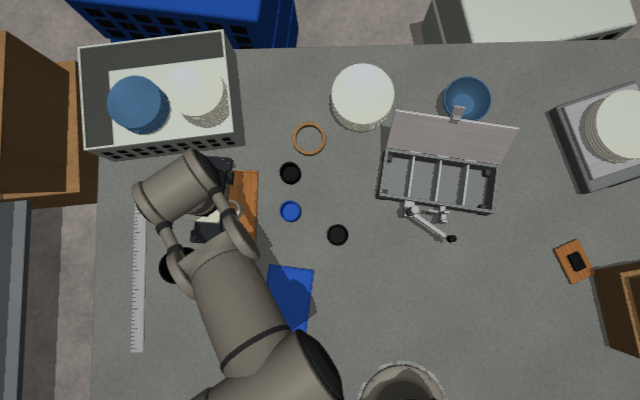

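Run:
```python
from h import *
t=cv2.imread("pics/top7.png")
for c in blobs(dark(t),(255,150,360,260)):
    (u,v),r=cv2.minEnclosingCircle(c);M=cv2.moments(c);print((u,v),r,onz("top",(M["m10"]/M["m00"],M["m01"]/M["m00"]),50))
st();print(rows([600,272.5,135],rot(0,-.287)),cl(76))
```

```text
(337.0584411621094, 234.7337646484375) 10.501626968383789 [439.16620827 153.14528719  50.        ]
(289.5339050292969, 173.08474731445312) 11.190469741821289 [600.33179134 271.64575268  50.        ]
t 15.55 tcp [519.1 427.5 126.9] rpy [-3.137 -0.009 -0.097] F [-0.1  0.8  0.6] w 73.5
[ 0.478  0.732 -0.04  -0.007 -0.01   0.242] -0.652
```

```bash
python3 -m inch '[[[0.04,0.05,-0.03,0,0,0.02,-0.65],[0.1,0.14,-0.04,0,0,0.05,-0.65],[0.18,0.26,-0.04,0,0,0.09,-0.65],[0.26,0.4,-0.04,0,0,0.13,-0.65],[0.35,0.53,-0.04,0,0,0.18,-0.65],[0.43,0.65,-0.04,0,0,0.22,-0.65],[0.48,0.72,-0.04,0,0,0.24,-0.65],[0.48,0.73,-0.04,0,0,0.24,-0.65],[0.48,0.73,-0.04,0,0,0.24,-0.65],[0.48,0.73,-0.04,0,0,0.24,-0.65]]]';python3 - <<'E'
from h import *
st();print(rows([600.3,272,26],rot(0,-.287)))
E
```

```text
time: 16.8
tool_pos: [598.0, 272.5, 130.4]
tcp_rot: [-3.142, -0.002, -0.284]
contact_force: [0.4, 1.1, 0.3]
grip_width: 75.8
t 16.8 tcp [598.  272.5 130.4] rpy [-3.142e+00 -2.000e-03 -2.840e-01] F [0.4 1.1 0.3] w 75.8
[ 0.011 -0.001  0.522 -0.    -0.003  0.003]
```

```bash
python3 -m inch '[[[0.01,0,0.05,0,0,0,-0.65],[0.01,0,0.15,0,0,0,-0.65],[0.01,0,0.27,0,0,0,-0.65],[0.01,0,0.38,0,0,0,-0.65],[0.01,0,0.47,0,0,0,-0.65],[0.01,0,0.52,0,0,0,-0.65],[0.01,0,0.52,0,0,0,-0.65],[0.01,0,0.52,0,0,0,1],[0.01,0,0.52,0,0,0,1],[0.01,0,0.52,0,0,0,1]]]'; python3 -m inch '[[[0,0,0,0,0,0,1],[0,0,0,0,0,0,1],[0,0,-0.04,0,0,0,1],[0,0,-0.12,0,0,0,1],[0,0,-0.24,0,0,0,1],[0,0,-0.37,0,0,0,1],[0,0,-0.5,0,0,0,1],[0,0,-0.62,0,0,0,1],[0,0,-0.66,0,0,0,1],[0,0,-0.66,0,0,0,1]]]';python3 - <<'E'
from h import *
st();r=rot(.175,-.287);T=tcp_of(c2w(0,107,50),r);print(rows(T+[0,0,130],r))
im=bot.capture("scene");cv2.imwrite("pics/s8.png",cv2.resize(im[100:250,240:440,::-1],None,fx=4,fy=4,interpolation=cv2.INTER_CUBIC))
E
```

```text
time: 18.05
tool_pos: [601.5, 271.0, 27.4]
tcp_rot: [-3.141, -0.004, -0.286]
contact_force: [0.6, -0.1, 2.1]
grip_width: 53.9
time: 19.3
tool_pos: [600.4, 271.0, 158.8]
tcp_rot: [-3.141, -0.003, -0.286]
contact_force: [-0.4, 0.0, -1.5]
grip_width: 53.9
t 19.3 tcp [600.4 271.  158.8] rpy [-3.141e+00 -3.000e-03 -2.860e-01] F [-0.4  0.  -1.5] w 53.9
[ 0.345  1.324 -0.013 -0.     0.219  0.002]
```

View pics/s8.png

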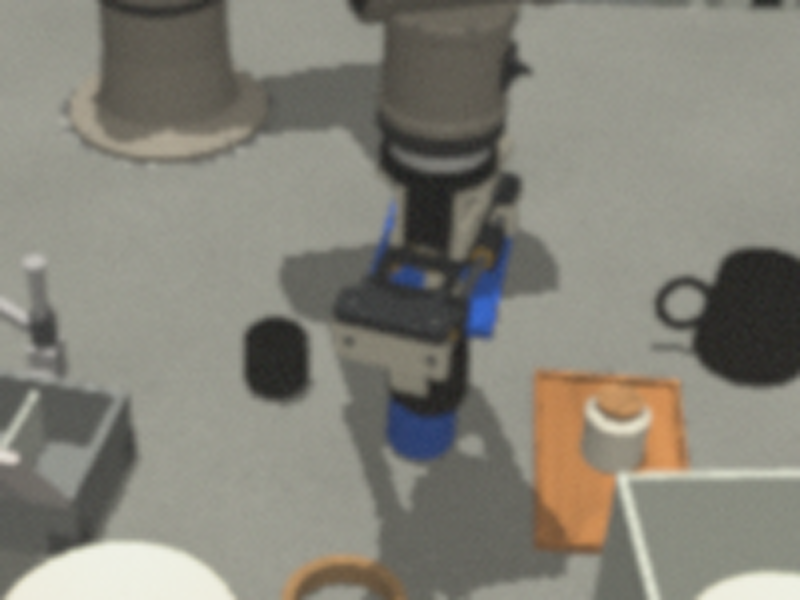

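```bash
python3 -m inch '[[[0.02,0.06,-0.03,0,0,0,1],[0.06,0.2,-0.06,0,0,0,1],[0.11,0.38,-0.08,0,0,0,1],[0.16,0.56,-0.08,0,0.03,0,1],[0.21,0.74,-0.08,0,0.06,0,1],[0.25,0.9,-0.08,0,0.08,0,1],[0.28,0.98,-0.08,0,0.1,0,1],[0.28,1,-0.08,0,0.1,0,1],[0.28,1,-0.08,0,0.1,0,1],[0.28,1,-0.08,0,0.1,0,1]]]';python3 - <<'E'
from h import *
st();r=rot(.157,-.34);T=tcp_of(c2w(-.5,105,56),r);print(T,rows(T+[0,0,110],r))
E
```

```text
time: 20.6
tool_pos: [597.8, 64.4, 174.4]
tcp_rot: [-3.141, -0.081, -0.285]
contact_force: [0.0, -0.3, -1.8]
grip_width: 54.1
t 20.6 tcp [597.8  64.4 174.4] rpy [-3.141 -0.081 -0.285] F [ 0.  -0.3 -1.8] w 54.1
[590.7245028   -4.32422825  37.43122506] [ 0.051  0.34   0.14  -0.009  0.097  0.07 ]
```

```bash
python3 -m inch '[[[0.005,0.03,0,0,0.01,0.01,1],[0.015,0.09,0,0,0.03,0.02,1],[0.025,0.16,0.01,0,0.05,0.03,1],[0.035,0.23,0.03,0,0.07,0.05,1],[0.045,0.29,0.06,0,0.09,0.06,1],[0.05,0.33,0.09,-0.009,0.097,0.07,1],[0.051,0.34,0.12,-0.009,0.097,0.07,1],[0.051,0.34,0.14,-0.009,0.097,0.07,1],[0.051,0.34,0.14,-0.009,0.097,0.07,1],[0.051,0.34,0.14,-0.009,0.097,0.07,1]]]';python3 - <<'E'
from h import *
st();r=rot(.157,-.34);T=tcp_of(c2w(-.5,105,56),r);print(T,rows(T+[0,0,8],r))
im=bot.capture("scene");cv2.imwrite("pics/s9.png",cv2.resize(im[100:240,140:340,::-1],None,fx=4,fy=4,interpolation=cv2.INTER_CUBIC))
E
```

```text
time: 21.85
tool_pos: [590.7, -5.1, 147.6]
tcp_rot: [3.141, -0.157, -0.341]
contact_force: [0.4, -0.2, -1.5]
grip_width: 54.3
t 21.85 tcp [590.7  -5.1 147.6] rpy [ 3.141 -0.157 -0.341] F [ 0.4 -0.2 -1.5] w 54.3
[590.7245028   -4.32422825  37.43122506] [-0.081 -0.004  0.504  0.001 -0.001 -0.001]
```

View pics/s9.png

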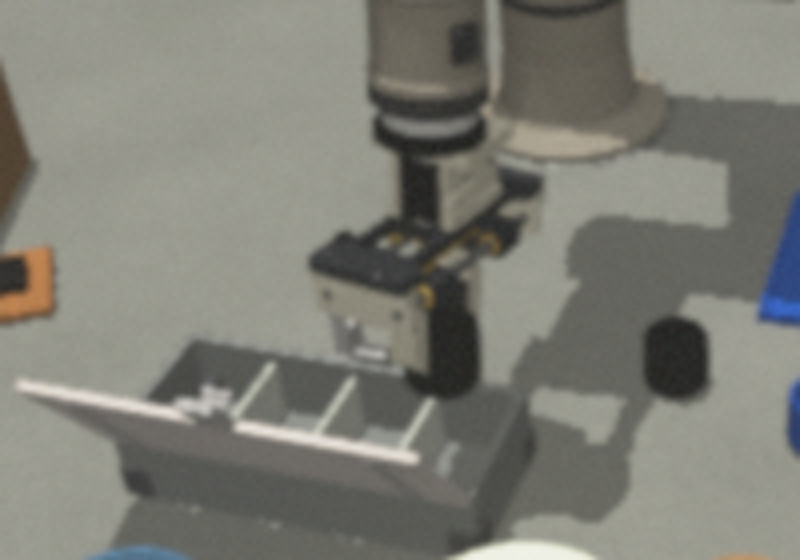

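```bash
python3 -m inch '[[[-0.005,0,0.03,0,0,0,1],[-0.014,0,0.09,0,0,0,1],[-0.025,0,0.16,0,0,0,1],[-0.037,0,0.23,0,0,0,1],[-0.05,0,0.3,0,0,0,1],[-0.06,0,0.37,0,0,0,1],[-0.07,0,0.43,0,0,0,1],[-0.078,0,0.48,0,0,0,1],[-0.081,-0.004,0.5,0,0,0,1],[-0.081,-0.004,0.5,0,0,0,1]]]';python3 - <<'E'
from h import *
st();r=rot(.157,-.34);T=tcp_of(c2w(-.5,105,56),r);print(T,rows(T,r))
im=bot.capture("scene");cv2.imwrite("pics/s10.png",cv2.resize(im[100:240,140:340,::-1],None,fx=4,fy=4,interpolation=cv2.INTER_CUBIC))
E
```

```text
time: 23.15
tool_pos: [590.5, -4.5, 46.0]
tcp_rot: [3.141, -0.157, -0.341]
contact_force: [0.3, -1.1, -1.9]
grip_width: 54.0
t 23.15 tcp [590.5  -4.5  46. ] rpy [ 3.141 -0.157 -0.341] F [ 0.3 -1.1 -1.9] w 54.0
[590.7245028   -4.32422825  37.43122506] [-0.006 -0.001  0.043  0.001 -0.    -0.001]
```

View pics/s10.png

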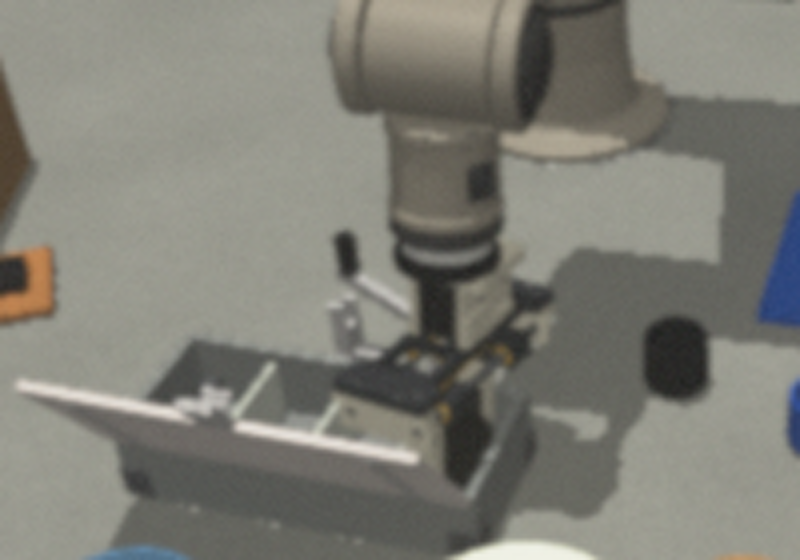

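Free so far. Lower until contact.

```bash
python3 -m inch '[[[-0.001,0,0.005,0,0,0,1],[-0.002,0,0.01,0,0,0,1],[-0.002,0,0.015,0,0,0,1],[-0.003,0,0.02,0,0,0,1],[-0.004,0,0.025,0,0,0,1],[-0.004,0,0.03,0,0,0,1],[-0.005,0,0.035,0,0,0,1],[-0.006,0,0.04,0,0,0,1],[-0.006,0,0.04,0,0,0,1],[-0.006,0,0.04,0,0,0,1]]]'
```

```text
time: 24.45
tool_pos: [590.5, -4.6, 38.1]
tcp_rot: [3.141, -0.157, -0.341]
contact_force: [-0.2, -1.2, -2.2]
grip_width: 53.8
```

```bash
python3 -m inch '[[[0,0,0.003,0,0,0,1],[-0.001,0,0.006,0,0,0,1],[-0.001,0,0.009,0,0,0,1],[-0.002,0,0.012,0,0,0,1],[-0.002,0,0.015,0,0,0,1],[-0.003,0,0.018,0,0,0,1],[-0.003,0,0.018,0,0,0,1],[-0.003,0,0.018,0,0,0,1],[-0.003,0,0.018,0,0,0,1],[-0.003,0,0.018,0,0,0,1]]]'
```

```text
time: 25.7
tool_pos: [590.7, -4.6, 35.9]
tcp_rot: [3.141, -0.158, -0.341]
contact_force: [-4.8, 1.0, 10.8]
grip_width: 54.0
```

```bash
python3 -m inch '[[[0,0,-0.003,0,0,0,0.2],[0,0,-0.003,0,0,0,-0.1],[0,0,-0.003,0,0,0,-0.25],[0,0,-0.003,0,0,0,-0.32],[0,0,-0.003,0,0,0,-0.32],[0,0,-0.003,0,0,0,-0.32],[0,0,-0.003,0,0,0,-0.32],[0,0,-0.003,0,0,0,-0.32],[0,0,-0.003,0,0,0,-0.32],[0,0,-0.003,0,0,0,-0.32]]]';python3 - <<'E'
from h import *
st();r=rot(.157,-.34);o=bot.get_obs();print(rows(o["tool_pos"]+[0,0,130],r))
im=bot.capture("scene");cv2.imwrite("pics/s11.png",cv2.resize(im[160:240,200:300,::-1],None,fx=7,fy=7,interpolation=cv2.INTER_CUBIC))
E
```

```text
time: 26.95
tool_pos: [591.6, -4.9, 35.6]
tcp_rot: [3.141, -0.16, -0.341]
contact_force: [4.9, -2.4, 0.7]
grip_width: 60.7
t 26.95 tcp [591.6  -4.9  35.6] rpy [ 3.141 -0.16  -0.341] F [ 4.9 -2.4  0.7] w 60.7
[ 0.103  0.    -0.642  0.    -0.004 -0.001]
```

View pics/s11.png

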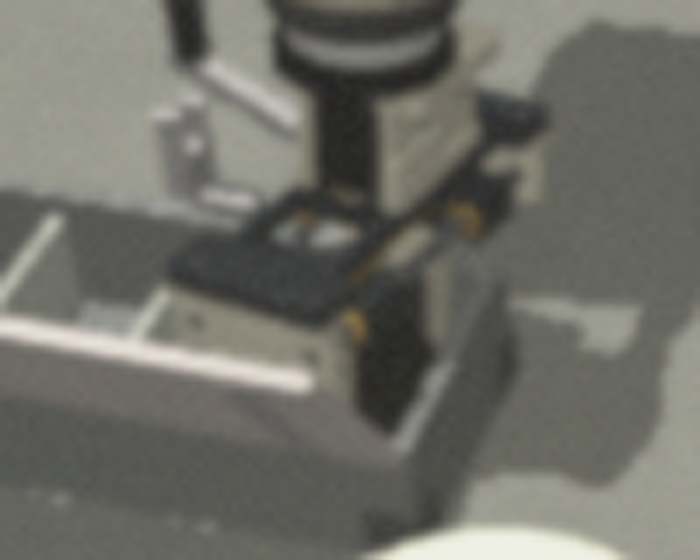

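```bash
python3 -m inch '[[[0.005,0,-0.005,0,0,0,-0.33],[0.007,0,-0.015,0,0,0,-0.33],[0.009,0,-0.025,0,0,0,-0.33],[0.011,0,-0.04,0,0,0,-0.33],[0.014,0,-0.06,0,0,0,-0.33],[0.018,0,-0.08,0,0,0,-0.33],[0.021,0,-0.1,0,0,0,-0.33],[0.024,0,-0.12,0,0,0,-0.33],[0.024,0,-0.12,0,0,0,-0.33],[0.024,0,-0.12,0,0,0,-0.33]]]';python3 - <<'E'
from h import *
st();r=rot(.157,-.34);o=bot.get_obs();print(rows(o["tool_pos"]+[0,0,130],r))
im=bot.capture("scene");cv2.imwrite("pics/s12.png",cv2.resize(im[160:240,200:300,::-1],None,fx=7,fy=7,interpolation=cv2.INTER_CUBIC))
E
```

```text
time: 28.25
tool_pos: [591.2, -4.9, 59.4]
tcp_rot: [3.141, -0.157, -0.341]
contact_force: [0.4, -0.5, -0.1]
grip_width: 61.2
t 28.25 tcp [591.2  -4.9  59.4] rpy [ 3.141 -0.157 -0.341] F [ 0.4 -0.5 -0.1] w 61.2
[ 0.102  0.    -0.642  0.001  0.    -0.001]
```

View pics/s12.png

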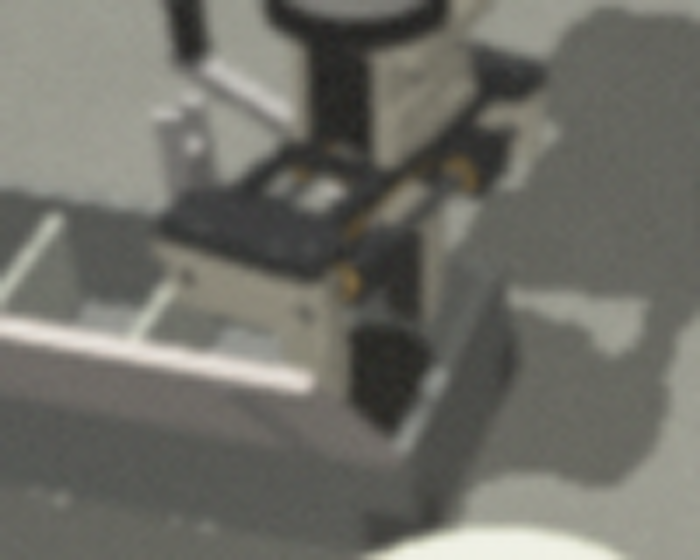

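```bash
python3 -m inch '[[[0.005,0,-0.03,0,0,0,-0.33],[0.015,0,-0.1,0,0,0,-0.33],[0.03,0,-0.2,0,0,0,-0.33],[0.05,0,-0.32,0,0,0,-0.33],[0.07,0,-0.45,0,0,0,-0.33],[0.09,0,-0.56,0,0,0,-0.33],[0.1,0,-0.63,0,0,0,-0.33],[0.1,0,-0.63,0,0,0,-0.33],[0.1,0,-0.63,0,0,0,-0.33],[0.1,0,-0.63,0,0,0,-0.33]]]';python3 - <<'E'
from h import *
st();print(rows([439.2,153.2,140],rot(0,-.165)))
E
```

```text
time: 29.55
tool_pos: [590.8, -4.8, 186.0]
tcp_rot: [3.141, -0.155, -0.341]
contact_force: [-0.1, -1.2, -0.1]
grip_width: 60.9
t 29.55 tcp [590.8  -4.8 186. ] rpy [ 3.141 -0.155 -0.341] F [-0.1 -1.2 -0.1] w 60.9
[-1.002 -0.491  0.075  0.019 -0.197 -0.224]
```

```bash
python3 -m inch '[[[-0.04,-0.08,0,0,0,0,-0.65],[-0.14,-0.22,0,0,-0.02,-0.03,-0.65],[-0.3,-0.34,0,0,-0.06,-0.08,-0.65],[-0.48,-0.42,0.02,0,-0.1,-0.12,-0.65],[-0.66,-0.47,0.04,0,-0.15,-0.18,-0.65],[-0.84,-0.49,0.06,0.01,-0.19,-0.22,-0.65],[-0.96,-0.49,0.07,0.019,-0.197,-0.224,-0.65],[-1,-0.49,0.075,0.019,-0.197,-0.224,-0.65],[-1,-0.49,0.075,0.019,-0.197,-0.224,-0.65],[-1,-0.49,0.075,0.019,-0.197,-0.224,-0.65]]]';python3 - <<'E'
from h import *
im=bot.capture("top");cv2.imwrite("pics/t13.png",im[:,:,::-1])
im=bot.capture("scene");cv2.imwrite("pics/s13.png",cv2.resize(im[100:260,150:420,::-1],None,fx=2.9,fy=3,interpolation=cv2.INTER_CUBIC))
st();print(rows([439.2,153.2,26],rot(0,-.165)))
E
```

```text
time: 30.8
tool_pos: [441.2, 152.8, 141.2]
tcp_rot: [-3.141, -0.003, -0.165]
contact_force: [0.3, -0.3, 0.1]
grip_width: 75.9
t 30.9 tcp [441.  152.6 141.1] rpy [-3.141e+00 -3.000e-03 -1.650e-01] F [-0.4  0.1  0.4] w 75.7
[-0.011 -0.001  0.575 -0.001 -0.004 -0.   ]
```

View pics/t13.png

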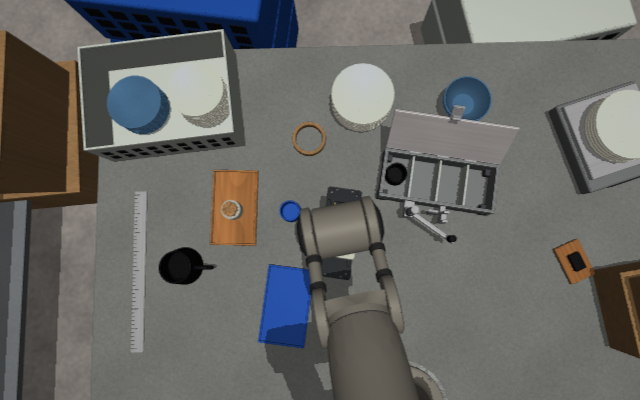

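View pics/s13.png

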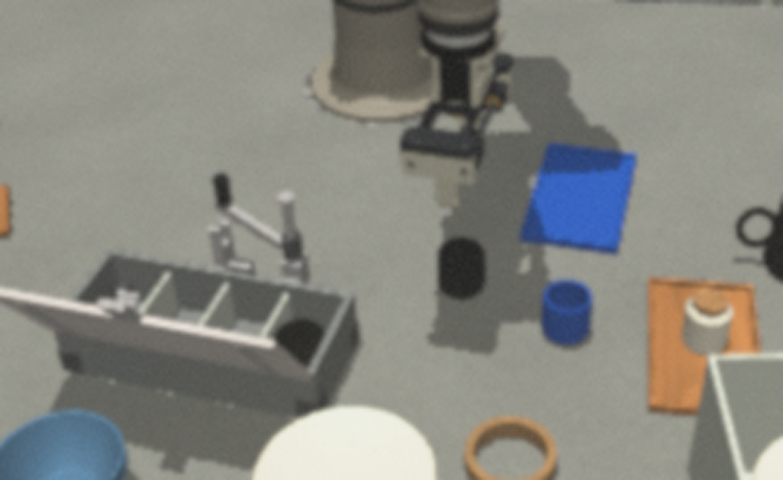

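The jar is upright on the tray at top (231,210), and cup B is upright in the case at (396,173). Cup A has not moved, at scene (309,189), so I'll grasp it.

```bash
python3 -m inch '[[[-0.01,0,0.05,0,0,0,-0.65],[-0.01,0,0.15,0,0,0,-0.65],[-0.01,0,0.27,0,0,0,-0.65],[-0.01,0,0.4,0,0,0,-0.65],[-0.01,0,0.51,0,0,0,-0.65],[-0.01,0,0.57,0,0,0,-0.65],[-0.01,0,0.57,0,0,0,-0.65],[-0.01,0,0.57,0,0,0,1],[-0.01,0,0.57,0,0,0,1],[-0.01,0,0.57,0,0,0,1]]]'; python3 -m inch '[[[0,0,0,0,0,0,1],[0,0,0,0,0,0,1],[0,0,-0.04,0,0,0,1],[0,0,-0.12,0,0,0,1],[0,0,-0.24,0,0,0,1],[0,0,-0.38,0,0,0,1],[0,0,-0.54,0,0,0,1],[0,0,-0.68,0,0,0,1],[0,0,-0.76,0,0,0,1],[0,0,-0.76,0,0,0,1]]]';python3 - <<'E'
from h import *
st();r=rot(.14,-.165);T=tcp_of(c2w(0.5,-106,56),r);print(T,rows(T+[0,0,140],r))
E
```

```text
time: 32.15
tool_pos: [439.2, 153.2, 27.6]
tcp_rot: [-3.141, -0.004, -0.165]
contact_force: [0.3, -0.2, 2.2]
grip_width: 54.1
time: 33.4
tool_pos: [438.3, 153.2, 179.8]
tcp_rot: [-3.141, -0.004, -0.165]
contact_force: [-0.5, 0.1, -1.6]
grip_width: 54.1
t 33.4 tcp [438.3 153.2 179.8] rpy [-3.141 -0.004 -0.165] F [-0.5  0.1 -1.6] w 54.1
[ 556.87024242 -212.07337313   37.38393927] [ 8.840e-01  1.705e+00  1.400e-02 -1.000e-03  1.740e-01  0.000e+00]
```

```bash
python3 -m inch '[[[0,0,-0.1,0,0,0,1],[0.03,0.06,-0.2,0,0,0,1],[0.1,0.2,-0.3,0,0,0,1],[0.18,0.36,-0.3,0,0,0,1],[0.27,0.52,-0.3,0,0,0,1],[0.35,0.68,-0.3,0,0,0,1],[0.42,0.82,-0.3,0,0,0,1],[0.45,0.88,-0.3,0,0,0,1],[0.45,0.88,-0.3,0,0,0,1],[0.45,0.88,-0.3,0,0,0,1]]]';python3 - <<'E'
from h import *
st();r=rot(.14,-.165);T=tcp_of(c2w(0.5,-106,56),r);print(T,rows(T+[0,0,180],r))
E
```

```text
time: 34.65
tool_pos: [497.5, -34.2, 238.7]
tcp_rot: [-3.141, -0.001, -0.164]
contact_force: [-0.1, -0.7, -1.3]
grip_width: 54.3
t 34.65 tcp [497.5 -34.2 238.7] rpy [-3.141e+00 -1.000e-03 -1.640e-01] F [-0.1 -0.7 -1.3] w 54.3
[ 556.87024242 -212.07337313   37.38393927] [ 0.438  0.829  0.106 -0.001  0.177  0.001]
```

```bash
python3 -m inch '[[[0.02,0.06,0,0,0,0,1],[0.07,0.2,0,0,0.02,0,1],[0.16,0.36,0.02,0,0.05,0,1],[0.26,0.53,0.04,0,0.09,0,1],[0.34,0.68,0.07,0,0.13,0,1],[0.4,0.79,0.1,0,0.17,0,1],[0.44,0.83,0.106,0,0.177,0,1],[0.44,0.83,0.106,0,0.177,0,1],[0.44,0.83,0.106,0,0.177,0,1],[0.44,0.83,0.106,0,0.177,0,1]]]';python3 - <<'E'
from h import *
st();r=rot(.14,-.165);T=tcp_of(c2w(0.5,-106,56),r);print(T,rows(T+[0,0,70],r))
E
```

```text
time: 35.9
tool_pos: [557.6, -212.6, 218.3]
tcp_rot: [-3.141, -0.141, -0.164]
contact_force: [-0.5, -0.7, -2.2]
grip_width: 53.9
t 35.9 tcp [ 557.6 -212.6  218.3] rpy [-3.141 -0.141 -0.164] F [-0.5 -0.7 -2.2] w 53.9
[ 556.87024242 -212.07337313   37.38393927] [-0.082 -0.002  0.548 -0.001 -0.001  0.002]
```

```bash
python3 -m inch '[[[-0.005,0,0.03,0,0,0,1],[-0.014,0,0.09,0,0,0,1],[-0.025,0,0.18,0,0,0,1],[-0.038,0,0.27,0,0,0,1],[-0.052,0,0.36,0,0,0,1],[-0.065,0,0.45,0,0,0,1],[-0.078,0,0.52,0,0,0,1],[-0.082,0,0.55,0,0,0,1],[-0.082,0,0.55,0,0,0,1],[-0.082,0,0.55,0,0,0,1]]]';python3 - <<'E'
from h import *
st();r=rot(.14,-.165);T=tcp_of(c2w(0.5,-106,56),r);print(T,rows(T+[0,0,8],r))
im=bot.capture("top");cv2.imwrite("pics/t14.png",cv2.resize(im[90:270,330:530,::-1],None,fx=3,fy=3,interpolation=cv2.INTER_CUBIC))
im=bot.capture("scene");cv2.imwrite("pics/s14.png",cv2.resize(im[100:240,140:340,::-1],None,fx=4,fy=4,interpolation=cv2.INTER_CUBIC))
E
```

```text
time: 37.15
tool_pos: [557.2, -213.5, 107.4]
tcp_rot: [3.141, -0.142, -0.165]
contact_force: [-0.2, -0.2, -1.7]
grip_width: 54.1
t 37.15 tcp [ 557.2 -213.5  107.4] rpy [ 3.141 -0.142 -0.165] F [-0.2 -0.2 -1.7] w 54.1
[ 556.87024242 -212.07337313   37.38393927] [-0.047 -0.007  0.306  0.    -0.003  0.   ]
```

View pics/s14.png

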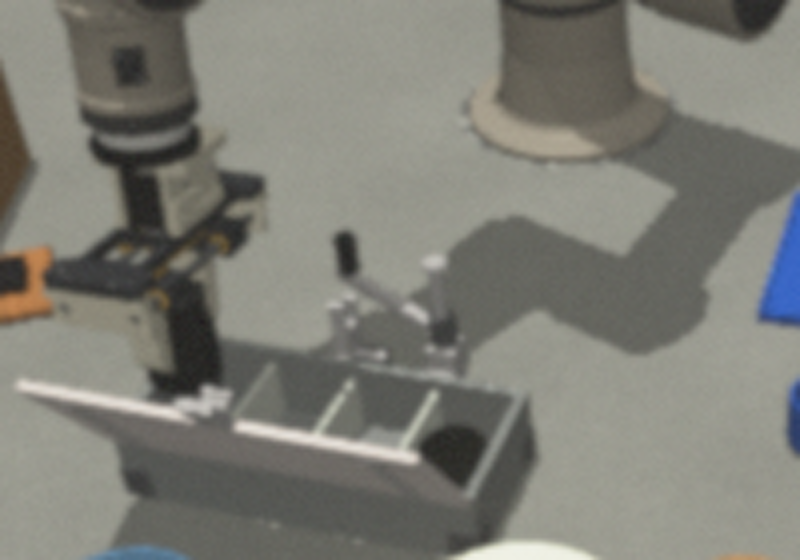

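View pics/t14.png

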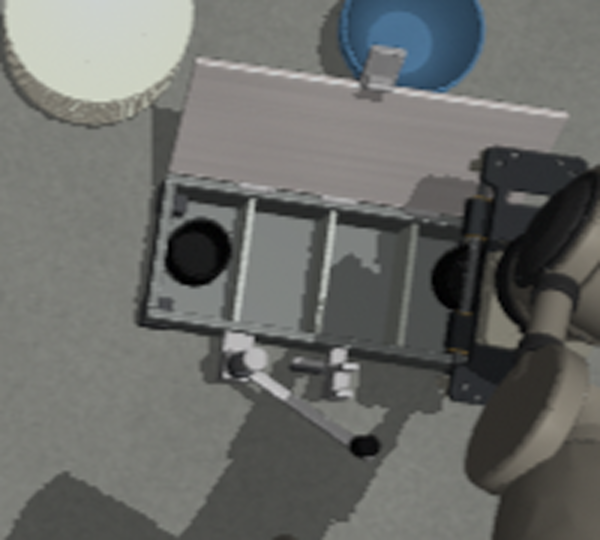

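```bash
python3 -m inch '[[[-0.003,-0.002,0.02,0,0,0,1],[-0.008,-0.004,0.06,0,0,0,1],[-0.014,-0.006,0.1,0,0,0,1],[-0.02,-0.006,0.14,0,0,0,1],[-0.027,-0.006,0.18,0,0,0,1],[-0.034,-0.006,0.22,0,0,0,1],[-0.04,-0.006,0.26,0,0,0,1],[-0.045,-0.006,0.29,0,0,0,1],[-0.046,-0.006,0.3,0,0,0,1],[-0.046,-0.006,0.3,0,0,0,1]]]';python3 - <<'E'
from h import *
st();r=rot(.14,-.165);T=tcp_of(c2w(0.5,-106,56),r);print(T,rows(T,r))
im=bot.capture("scene");cv2.imwrite("pics/s15.png",cv2.resize(im[140:240,140:240,::-1],None,fx=6,fy=6,interpolation=cv2.INTER_CUBIC))
E
```

```text
time: 38.5
tool_pos: [556.4, -212.0, 46.0]
tcp_rot: [-3.141, -0.141, -0.165]
contact_force: [-0.1, 0.4, -2.0]
grip_width: 54.1
t 38.5 tcp [ 556.4 -212.    46. ] rpy [-3.141 -0.141 -0.165] F [-0.1  0.4 -2. ] w 54.1
[ 556.87024242 -212.07337313   37.38393927] [-0.004  0.     0.043 -0.    -0.001  0.   ]
```

View pics/s15.png

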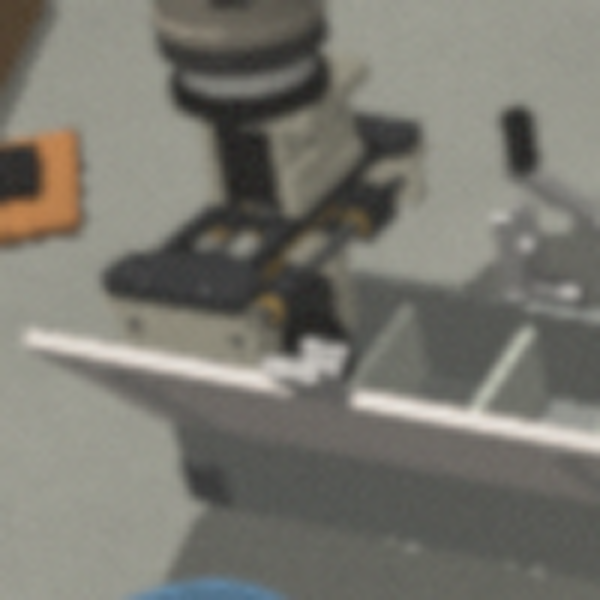

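```bash
python3 -m inch '[[[-0.001,0,0.006,0,0,0,1],[-0.002,0,0.012,0,0,0,1],[-0.002,0,0.018,0,0,0,1],[-0.003,0,0.024,0,0,0,1],[-0.004,0,0.03,0,0,0,1],[-0.004,0,0.036,0,0,0,1],[-0.005,0,0.042,0,0,0,1],[-0.005,0,0.048,0,0,0,1],[-0.005,0,0.052,0,0,0,1],[-0.005,0,0.052,0,0,0,1]]]'
```

```text
time: 39.8
tool_pos: [556.8, -212.1, 36.0]
tcp_rot: [-3.141, -0.141, -0.165]
contact_force: [-2.0, 0.4, 5.0]
grip_width: 53.7
```

```bash
python3 -m inch '[[[0,0,0,0,0,0,0.2],[0,0,0,0,0,0,-0.1],[0,0,0,0,0,0,-0.25],[0,0,0,0,0,0,-0.32],[0,0,0,0,0,0,-0.32],[0,0,0,0,0,0,-0.32],[0,0,0,0,0,0,-0.32],[0,0,0,0,0,0,-0.32],[0,0,0,0,0,0,-0.32],[0,0,0,0,0,0,-0.32]]]';python3 -m inch '[[[0.001,0,-0.005,0,0,0,-0.33],[0.002,0,-0.015,0,0,0,-0.33],[0.004,0,-0.025,0,0,0,-0.33],[0.006,0,-0.04,0,0,0,-0.33],[0.009,0,-0.06,0,0,0,-0.33],[0.012,0,-0.08,0,0,0,-0.33],[0.015,0,-0.1,0,0,0,-0.33],[0.018,0,-0.12,0,0,0,-0.33],[0.018,0,-0.12,0,0,0,-0.33],[0.018,0,-0.12,0,0,0,-0.33]]]';python3 - <<'E'
from h import *
st();r=rot(.14,-.165);o=bot.get_obs();print(rows(o["tool_pos"]+[0,0,150],r))
im=bot.capture("scene");cv2.imwrite("pics/s16.png",cv2.resize(im[140:240,140:240,::-1],None,fx=6,fy=6,interpolation=cv2.INTER_CUBIC))
E
```

```text
time: 41.05
tool_pos: [556.8, -212.0, 35.6]
tcp_rot: [-3.141, -0.141, -0.165]
contact_force: [0.1, 0.2, -0.2]
grip_width: 61.0
time: 42.3
tool_pos: [556.9, -212.0, 59.8]
tcp_rot: [-3.141, -0.141, -0.165]
contact_force: [-0.4, -0.7, 0.0]
grip_width: 61.1
t 42.3 tcp [ 556.9 -212.    59.8] rpy [-3.141 -0.141 -0.165] F [-0.4 -0.7  0. ] w 61.1
[ 0.105 -0.    -0.743 -0.001 -0.001  0.   ]
```

View pics/s16.png

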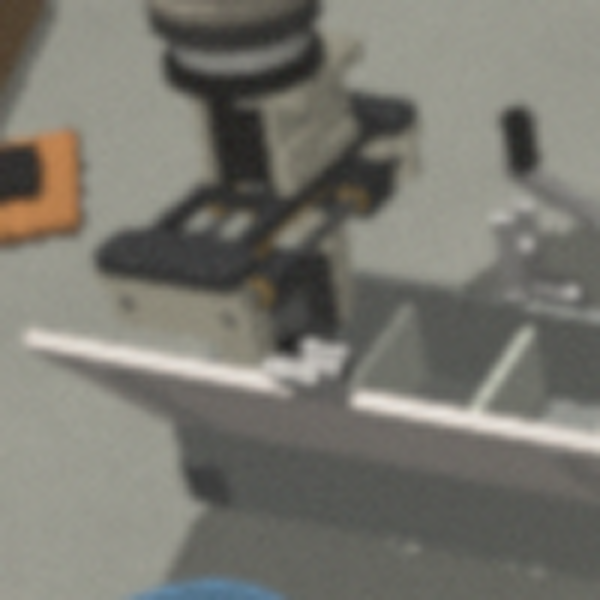

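Force is zero and the cup stayed. Lift fully and look again.

```bash
python3 -m inch '[[[0.003,0,-0.02,0,0,0,-0.33],[0.01,0,-0.08,0,0,0,-0.33],[0.025,0,-0.18,0,0,0,-0.33],[0.042,0,-0.3,0,0,0,-0.33],[0.06,0,-0.44,0,0,0,-0.33],[0.08,0,-0.58,0,0,0,-0.33],[0.1,0,-0.7,0,0,0,-0.33],[0.105,0,-0.74,0,0,0,-0.33],[0.105,0,-0.74,0,0,0,-0.33],[0.105,0,-0.74,0,0,0,-0.33]]]';python3 - <<'E'
from h import *
st()
im=bot.capture("top");cv2.imwrite("pics/t17.png",im[:,:,::-1])
im=bot.capture("scene");cv2.imwrite("pics/s17.png",cv2.resize(im[100:260,120:300,::-1],None,fx=4,fy=3.7,interpolation=cv2.INTER_CUBIC))
E
```

```text
time: 43.6
tool_pos: [556.4, -211.8, 208.2]
tcp_rot: [-3.141, -0.139, -0.165]
contact_force: [0.1, -0.3, -0.5]
grip_width: 61.1
t 43.6 tcp [ 556.4 -211.8  208.2] rpy [-3.141 -0.139 -0.165] F [ 0.1 -0.3 -0.5] w 61.1
```

View pics/t17.png

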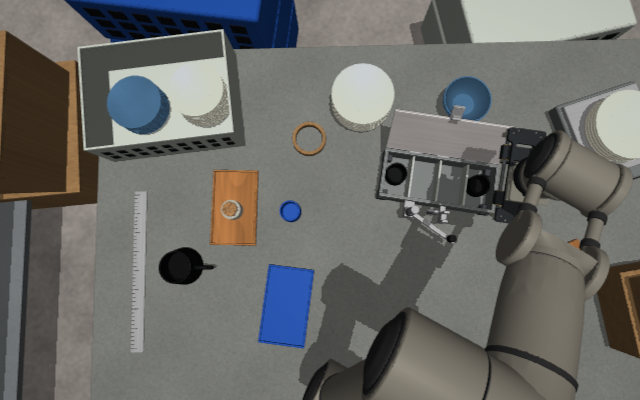

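View pics/s17.png

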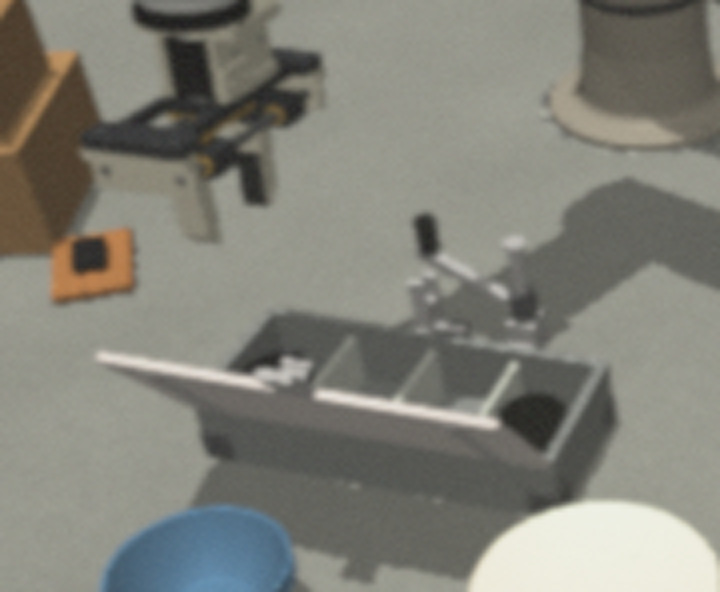

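Run:
```python
from h import *
t=cv2.imread("pics/t17.png")
for c in blobs(dark(t,40),(384,160,492,200),60):
    (u,v),r=cv2.minEnclosingCircle(c);print((u,v),r,w2c(onz("top",(u,v),56)))
hsv=cv2.cvtColor(t,cv2.COLOR_BGR2HSV);m=cv2.inRange(hsv,(0,0,120),(180,90,255))
for c in blobs(m,(215,195,250,225),20):
    (u,v),r=cv2.minEnclosingCircle(c);print("jar",(u,v),r,onz("top",(u,v),60))
print("bowl",onz("top",(466,100),66),"plates",onz("top",(363,95),88))
r=rot(0,-.165);T=c2w(168,-70,215);print(T,rows(T,r))
```

```text
(478.1470642089844, 182.61764526367188) 14.822283744812012 [   9.54591716 -101.99721927   56.        ]
(395.30645751953125, 173.69354248046875) 11.242039680480957 [  2.24505025 109.70410497  56.        ]
jar (230.42591857910156, 208.57408142089844) 10.02932071685791 [510.28406949 422.93912262  60.        ]
bowl [ 778.1176322 -186.7200349   66.       ] plates [790.36536627  80.00083649  88.        ]
[ 725.42062053 -203.64367648  215.        ] [ 0.823 -0.179  0.081 -0.001 -0.177  0.   ]
```

```bash
python3 -m inch '[[[0.04,-0.01,-0.03,0,0,0,1],[0.14,-0.03,-0.04,0,-0.02,0,1],[0.28,-0.06,-0.03,0,-0.06,0,1],[0.42,-0.09,0,0,-0.1,0,1],[0.56,-0.12,0.03,0,-0.14,0,1],[0.7,-0.15,0.06,0,-0.17,0,1],[0.79,-0.175,0.075,0,-0.177,0,1],[0.82,-0.18,0.08,0,-0.177,0,1],[0.82,-0.18,0.08,0,-0.177,0,1],[0.82,-0.18,0.08,0,-0.177,0,1]]]';python3 - <<'E'
from h import *
st();r=rot(0,-.165);print(rows(c2w(168,-70,140),r))
im=bot.capture("top");cv2.imwrite("pics/t18.png",cv2.resize(im[80:260,360:560,::-1],None,fx=4,fy=3.3,interpolation=cv2.INTER_CUBIC))
im=bot.capture("scene");cv2.imwrite("pics/s18.png",cv2.resize(im[100:260,120:300,::-1],None,fx=4,fy=3.7,interpolation=cv2.INTER_CUBIC))
E
```

```text
time: 44.95
tool_pos: [724.8, -203.8, 217.0]
tcp_rot: [-3.141, -0.002, -0.165]
contact_force: [0.8, -0.1, 0.4]
grip_width: 0.7
t 44.95 tcp [ 724.8 -203.8  217. ] rpy [-3.141e+00 -2.000e-03 -1.650e-01] F [ 0.8 -0.1  0.4] w 0.7
[ 0.002 -0.001  0.385 -0.    -0.003 -0.   ]
```

View pics/t18.png

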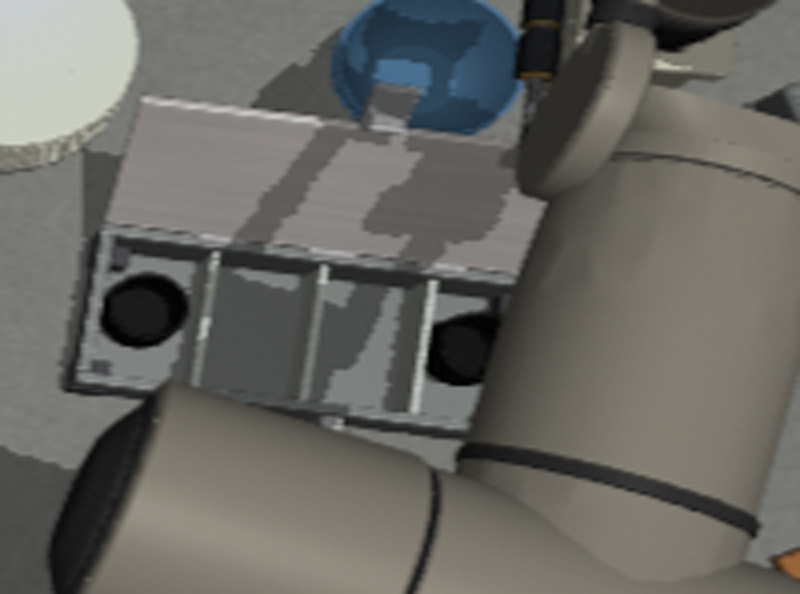

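View pics/s18.png

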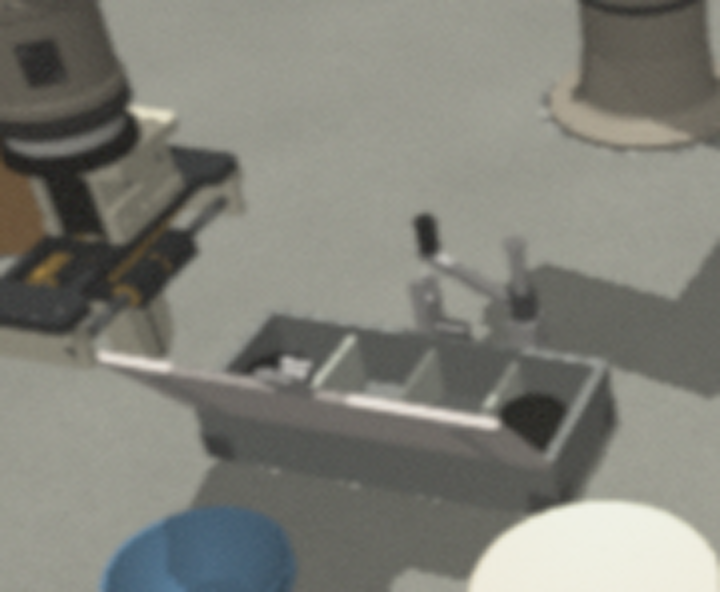

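```bash
python3 -m inch '[[[0,0,0.03,0,0,0,1],[0,0,0.08,0,0,0,1],[0,0,0.14,0,0,0,1],[0,0,0.2,0,0,0,1],[0,0,0.26,0,0,0,1],[0,0,0.32,0,0,0,1],[0,0,0.36,0,0,0,1],[0,0,0.38,0,0,0,1],[0,0,0.38,0,0,0,1],[0,0,0.38,0,0,0,1]]]';python3 - <<'E'
from h import *
st();r=rot(0,-.165);print(rows(c2w(5,-70,140),r))
im=bot.capture("scene");cv2.imwrite("pics/s19.png",cv2.resize(im[100:260,120:300,::-1],None,fx=4,fy=3.7,interpolation=cv2.INTER_CUBIC))
E
```

```text
time: 46.3
tool_pos: [725.7, -203.7, 141.2]
tcp_rot: [-3.141, -0.003, -0.165]
contact_force: [-0.1, 0.6, 0.5]
grip_width: 0.7
t 46.3 tcp [ 725.7 -203.7  141.2] rpy [-3.141e+00 -3.000e-03 -1.650e-01] F [-0.1  0.6  0.5] w 0.7
[-0.816 -0.     0.003 -0.    -0.004  0.   ]
```

View pics/s19.png

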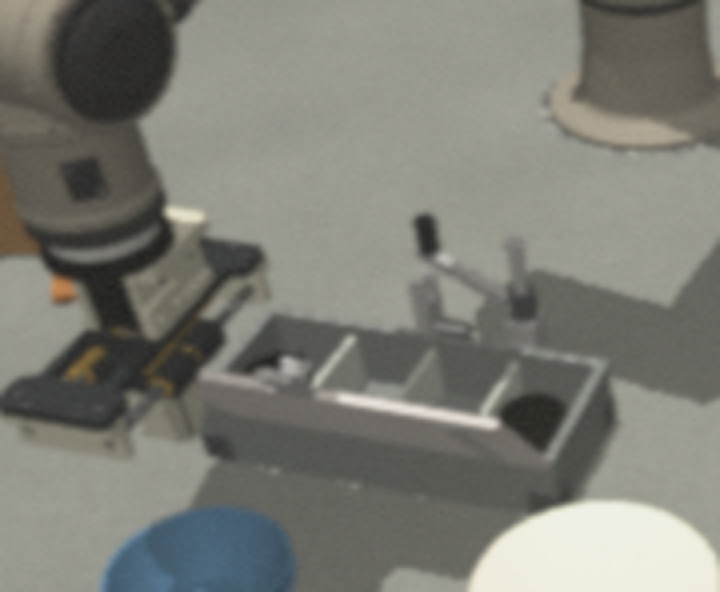

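```bash
python3 -m inch '[[[-0.02,0,0,0,0,0,1],[-0.06,0,-0.01,0,0,0,1],[-0.1,0,-0.02,0,0,0,1],[-0.15,0,-0.03,0,0,0,1],[-0.2,0,-0.04,0,0,0,1],[-0.25,0,-0.05,0,0,0,1],[-0.3,0,-0.05,0,0,0,1],[-0.34,0,-0.05,0,0,0,1],[-0.36,0,-0.05,0,0,0,1],[-0.36,0,-0.05,0,0,0,1]]]';python3 - <<'E'
from h import *
st();print(w2c(bot.get_obs()["tool_pos"]))
im=bot.capture("scene");cv2.imwrite("pics/s20.png",cv2.resize(im[100:260,120:300,::-1],None,fx=4,fy=3.7,interpolation=cv2.INTER_CUBIC))
E
```

```text
time: 47.6
tool_pos: [653.6, -191.6, 150.1]
tcp_rot: [-3.141, -0.0, -0.165]
contact_force: [1.0, 0.1, 0.7]
grip_width: 1.0
t 47.6 tcp [ 653.6 -191.6  150.1] rpy [-3.141 -0.    -0.165] F [1.  0.1 0.7] w 1.0
[ 95.21725463 -69.9405951  150.0540753 ]
```

View pics/s20.png

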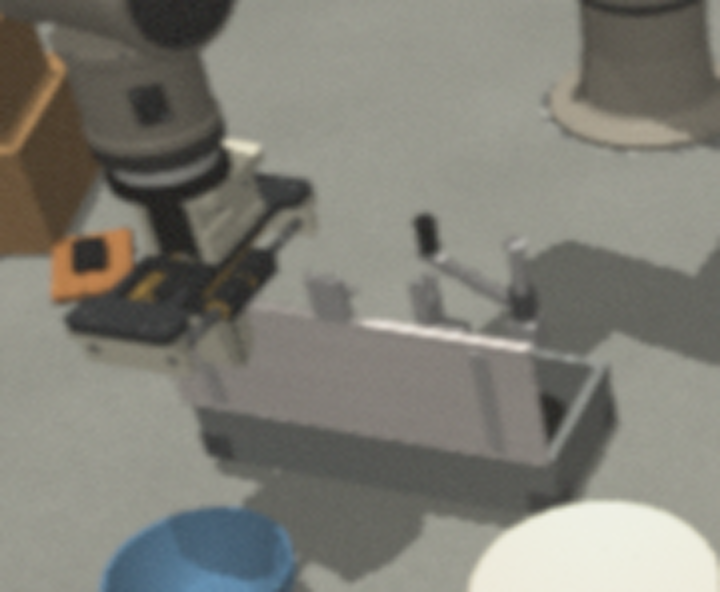

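```bash
python3 -m inch '[[[-0.03,0,0,0,0,0,1],[-0.08,0,0,0,0,0,1],[-0.14,0,0,0,0,0,1],[-0.2,0,0,0,0,0,1],[-0.26,0,0,0,0,0,1],[-0.32,0,0,0,0,0,1],[-0.38,0,0,0,0,0,1],[-0.44,0,0,0,0,0,1],[-0.48,0,0,0,0,0,1],[-0.48,0,0,0,0,0,1]]]';python3 - <<'E'
from h import *
st();print(w2c(bot.get_obs()["tool_pos"]))
im=bot.capture("scene");cv2.imwrite("pics/s21.png",cv2.resize(im[100:260,120:300,::-1],None,fx=4,fy=3.7,interpolation=cv2.INTER_CUBIC))
E
```

```text
time: 48.9
tool_pos: [558.8, -175.9, 150.2]
tcp_rot: [-3.141, -0.001, -0.165]
contact_force: [0.2, -0.0, 0.0]
grip_width: 0.3
t 48.9 tcp [ 558.8 -175.9  150.2] rpy [-3.141e+00 -1.000e-03 -1.650e-01] F [ 0.2 -0.   0. ] w 0.3
[ -0.8993543  -69.96878541 150.19868536]
```

View pics/s21.png

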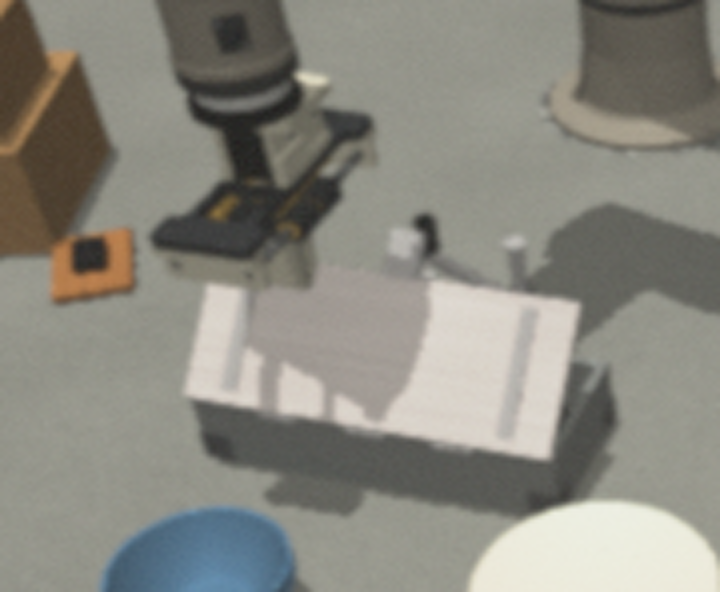

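```bash
python3 -m inch '[[[-0.01,0,0.02,0,0,0,1],[-0.03,0,0.05,0,0,0,1],[-0.06,0,0.09,0,0,0,1],[-0.09,0,0.13,0,0,0,1],[-0.12,0,0.17,0,0,0,1],[-0.15,0,0.21,0,0,0,1],[-0.18,0,0.24,0,0,0,1],[-0.2,0,0.25,0,0,0,1],[-0.2,0,0.25,0,0,0,1],[-0.2,0,0.25,0,0,0,1]]]';python3 - <<'E'
from h import *
st();print(w2c(bot.get_obs()["tool_pos"]),rows(c2w(-47,-70,100),rot(0,-.165)))
im=bot.capture("scene");cv2.imwrite("pics/s22.png",cv2.resize(im[100:260,120:300,::-1],None,fx=4,fy=3.7,interpolation=cv2.INTER_CUBIC))
E
```

```text
time: 50.2
tool_pos: [520.3, -169.5, 100.2]
tcp_rot: [-3.141, -0.002, -0.165]
contact_force: [0.3, -0.3, -0.3]
grip_width: 0.2
t 50.2 tcp [ 520.3 -169.5  100.2] rpy [-3.141e+00 -2.000e-03 -1.650e-01] F [ 0.3 -0.3 -0.3] w 0.2
[-39.91121817 -70.03342966 100.22753838] [-0.035 -0.     0.001 -0.    -0.002  0.   ]
```

View pics/s22.png

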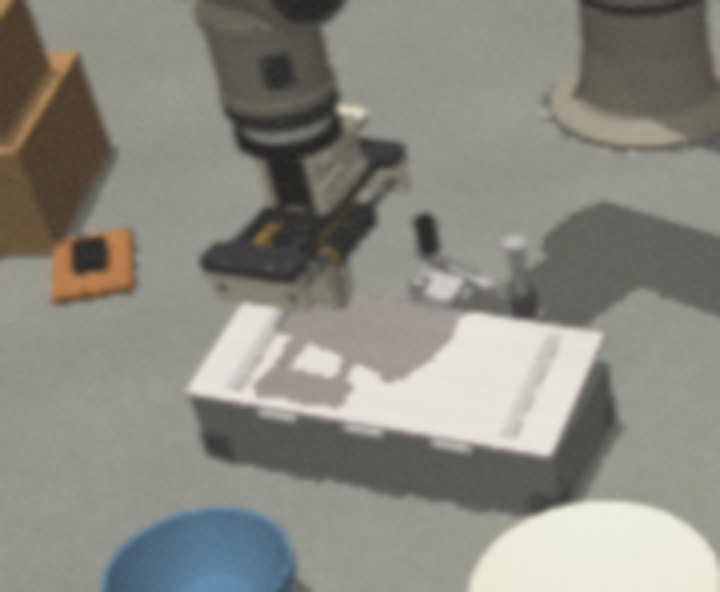

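```bash
python3 -m inch '[[[-0.015,0,0.01,0,0,0,1],[-0.03,0,0.03,0,0,0,1],[-0.035,0,0.05,0,0,0,1],[-0.035,0,0.07,0,0,0,1],[-0.035,0,0.08,0,0,0,1],[-0.035,0,0.09,0,0,0,1],[-0.035,0,0.1,0,0,0,1],[-0.035,0,0.11,0,0,0,1],[-0.035,0,0.115,0,0,0,1],[-0.035,0,0.115,0,0,0,1]]]'
```

```text
time: 51.5
tool_pos: [513.3, -168.3, 77.0]
tcp_rot: [-3.141, -0.002, -0.165]
contact_force: [-0.7, 0.8, 0.3]
grip_width: 0.2
```

```bash
python3 -m inch '[[[0,0,0.003,0,0,0,1],[0,0,0.006,0,0,0,1],[0,0,0.009,0,0,0,1],[0,0,0.012,0,0,0,1],[0,0,0.012,0,0,0,1],[0,0,0.012,0,0,0,1],[0,0,0.012,0,0,0,1],[0,0,0.012,0,0,0,1],[0,0,0.012,0,0,0,1],[0,0,0.012,0,0,0,1]]]'
```

```text
time: 52.75
tool_pos: [513.6, -168.4, 76.4]
tcp_rot: [3.141, -0.003, -0.165]
contact_force: [-6.3, 2.1, 17.3]
grip_width: 0.4
```

```bash
python3 -m inch '[[[0,0,0.005,0,0,0,1],[0,0,0.005,0,0,0,1],[0,0,-0.02,0,0,0,1],[0,0,-0.06,0,0,0,1],[0,0,-0.14,0,0,0,1],[0,0,-0.24,0,0,0,1],[0,0,-0.36,0,0,0,1],[0,0,-0.48,0,0,0,1],[0,0,-0.58,0,0,0,1],[0,0,-0.6,0,0,0,1]]]';python3 - <<'E'
from h import *
st()
im=bot.capture("scene");cv2.imwrite("pics/scene23.png",im[:,:,::-1]);cv2.imwrite("pics/s23.png",cv2.resize(im[130:240,140:280,::-1],None,fx=5.5,fy=5,interpolation=cv2.INTER_CUBIC))
im=bot.capture("top");cv2.imwrite("pics/top23.png",im[:,:,::-1]);cv2.imwrite("pics/t23.png",cv2.resize(im[130:250,365:505,::-1],None,fx=5,fy=5,interpolation=cv2.INTER_CUBIC))
E
```

```text
time: 54.0
tool_pos: [514.0, -168.7, 196.6]
tcp_rot: [3.141, -0.005, -0.165]
contact_force: [0.0, 0.1, -0.3]
grip_width: 0.5
t 54.0 tcp [ 514.  -168.7  196.6] rpy [ 3.141 -0.005 -0.165] F [ 0.   0.1 -0.3] w 0.5
```

View pics/s23.png

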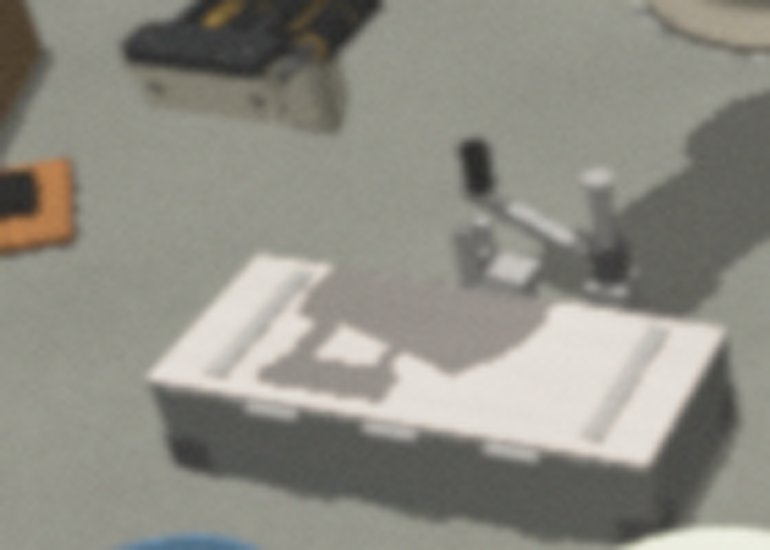

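View pics/t23.png

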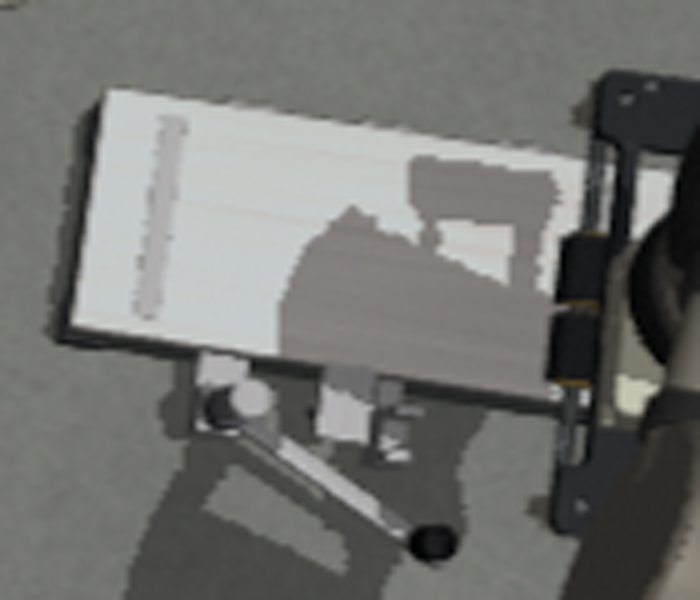

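Run:
```python
from h import *
t=cv2.imread("pics/top23.png");s=cv2.imread("pics/scene23.png")
for nm,im,roi in(("top",t,(440,228,462,246)),("scene",s,(215,150,235,172))):
  for c in blobs(dark(im,50),roi,8):
    (u,v),w,a=cv2.minAreaRect(c);print(nm,(u,v),w,cv2.boundingRect(c))
g=lambda x,y:(140+(x+.5)/5.5-.5,130+(y+.5)/5-.5); f=lambda x,y:(365+(x+.5)/5-.5,130+(y+.5)/5-.5)
print("front corner",tri(f(73,326),g(724,326)),w2c(tri(f(73,326),g(724,326))[0]),"back corner",tri(f(105,90),g(648,465)))
print(rows([424,-118,160],rot(0,-.635)),cl(50))
```

```text
top (451.0, 238.5) (7.0, 10.0) (446, 235, 11, 8)
front corner (array([535.81304814,  46.42386721,  74.99558   ]), np.float64(1.372498715507223)) [-60.10656667 145.52772943  74.99558   ] back corner (array([656.56606588,  25.76713773,  71.55524547]), np.float64(1.022250159486965))
[-0.482 -0.175  0.174 -0.001 -0.003  0.599] -0.087
```

```bash
python3 -m inch '[[[-0.03,-0.01,0,0,0,0.04,-0.08],[-0.1,-0.04,0,0,0,0.12,-0.08],[-0.2,-0.07,0.02,0,0,0.24,-0.08],[-0.3,-0.11,0.05,0,0,0.36,-0.08],[-0.4,-0.14,0.1,0,0,0.48,-0.08],[-0.46,-0.17,0.14,0,0,0.58,-0.08],[-0.48,-0.175,0.17,0,0,0.6,-0.08],[-0.48,-0.175,0.17,0,0,0.6,-0.08],[-0.48,-0.175,0.17,0,0,0.6,-0.08],[-0.48,-0.175,0.17,0,0,0.6,-0.08]]]';python3 - <<'E'
from h import *
st();print(rows([424,-118,95],rot(0,-.635)))
im=bot.capture("scene");cv2.imwrite("pics/s24.png",cv2.resize(im[110:220,170:290,::-1],None,fx=6,fy=5.4,interpolation=cv2.INTER_CUBIC))
E
```

```text
time: 55.35
tool_pos: [424.7, -118.4, 160.7]
tcp_rot: [-3.14, -0.002, -0.636]
contact_force: [0.1, -0.7, -1.1]
grip_width: 49.6
t 55.35 tcp [ 424.7 -118.4  160.7] rpy [-3.14e+00 -2.00e-03 -6.36e-01] F [ 0.1 -0.7 -1.1] w 49.6
[-0.005  0.001  0.328 -0.002 -0.003 -0.001]
```

View pics/s24.png

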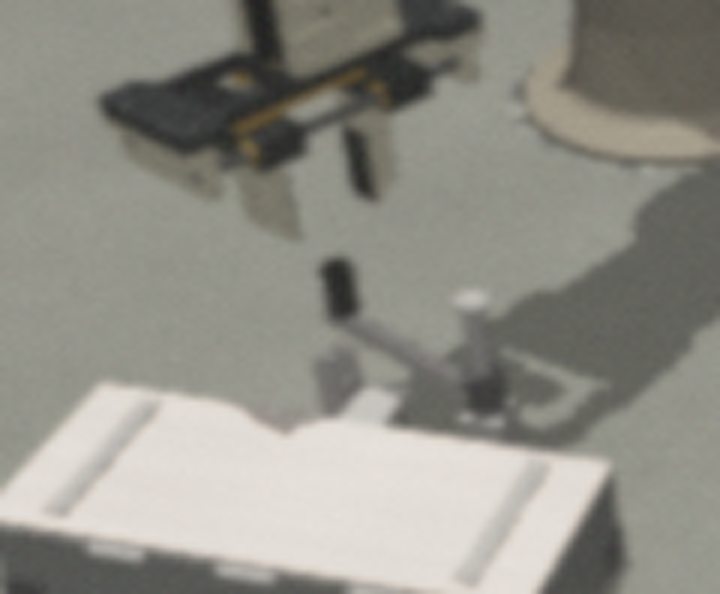

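```bash
python3 -m inch '[[[0,0,0.04,0,0,0,-0.08],[0,0,0.1,0,0,0,-0.08],[0,0,0.17,0,0,0,-0.08],[0,0,0.24,0,0,0,-0.08],[-0.004,0,0.3,0,0,0,-0.08],[-0.004,0,0.325,0,0,0,-0.08],[-0.004,0,0.325,0,0,0,-0.08],[-0.004,0,0.325,0,0,0,-0.08],[-0.004,0,0.325,0,0,0,-0.08],[-0.004,0,0.325,0,0,0,-0.08]]]';python3 - <<'E'
from h import *
st()
im=bot.capture("scene");cv2.imwrite("pics/s25.png",cv2.resize(im[110:220,170:290,::-1],None,fx=6,fy=5.4,interpolation=cv2.INTER_CUBIC))
E
```

```text
time: 56.65
tool_pos: [424.0, -117.7, 95.8]
tcp_rot: [-3.14, -0.002, -0.636]
contact_force: [0.2, -0.1, 0.2]
grip_width: 49.5
t 56.65 tcp [ 424.  -117.7   95.8] rpy [-3.14e+00 -2.00e-03 -6.36e-01] F [ 0.2 -0.1  0.2] w 49.5
```

View pics/s25.png

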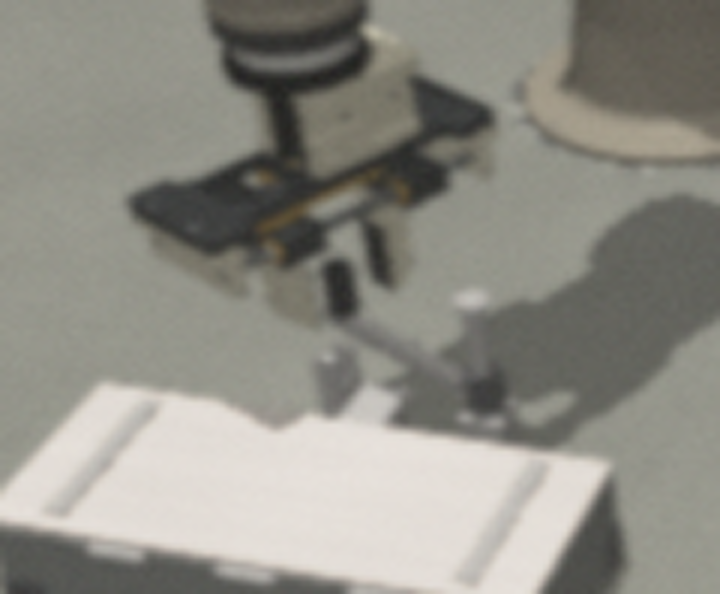

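Knob sits between the fingers. Close, and check what moves.

```bash
python3 -m inch '[[[0,0,0,0,0,0,0.2],[0,0,0,0,0,0,0.5],[0,0,0,0,0,0,1],[0,0,0,0,0,0,1],[0,0,0,0,0,0,1],[0,0,0,0,0,0,1],[0,0,0,0,0,0,1],[0,0,0,0,0,0,1],[0,0,0,0,0,0,1],[0,0,0,0,0,0,1]]]'; python3 -m inch '[[[0,0,-0.01,0,0,0,1],[0,0,-0.03,0,0,0,1],[0,0,-0.055,0,0,0,1],[0,0,-0.08,0,0,0,1],[0,0,-0.105,0,0,0,1],[0,0,-0.12,0,0,0,1],[0,0,-0.125,0,0,0,1],[0,0,-0.125,0,0,0,1],[0,0,-0.125,0,0,0,1],[0,0,-0.125,0,0,0,1]]]';python3 - <<'E'
from h import *
st()
im=bot.capture("scene");cv2.imwrite("pics/s26.png",cv2.resize(im[110:220,170:290,::-1],None,fx=6,fy=5.4,interpolation=cv2.INTER_CUBIC))
o=bot.get_obs();p=o["tool_pos"];post=c2w(-92,65)
v=w2c(p)[:2]-[-92,65];print("r",np.hypot(*v),"swing",np.arctan2(-v[0],-v[1]))
R=np.hypot(*v);sw=np.arctan2(-v[0],-v[1])
for k in(.45,.35,.25,.15,.05,0):
  T=c2w(-92-R*np.sin(k),65-R*np.cos(k),p[2]);print(k,rows(T,rot(0,-.165-k)))
E
```

```text
time: 57.95
tool_pos: [423.8, -117.6, 95.5]
tcp_rot: [-3.14, -0.002, -0.636]
contact_force: [-0.0, -0.3, -0.0]
grip_width: 17.6
time: 59.2
tool_pos: [423.8, -117.6, 120.4]
tcp_rot: [-3.14, -0.002, -0.636]
contact_force: [2.0, 2.0, -1.4]
grip_width: 17.3
t 59.2 tcp [ 423.8 -117.6  120.4] rpy [-3.14e+00 -2.00e-03 -6.36e-01] F [ 2.   2.  -1.4] w 17.3
r 112.2158017222035 swing 0.47820653372405253
0.45 [ 0.016 -0.     0.    -0.002 -0.002 -0.027]
0.35 [ 0.072 -0.004  0.    -0.001 -0.002 -0.154]
0.25 [ 0.127 -0.014  0.    -0.001 -0.002 -0.281]
0.15 [ 0.181 -0.029  0.    -0.001 -0.002 -0.409]
0.05 [ 0.233 -0.049  0.    -0.001 -0.002 -0.536]
0 [ 0.259 -0.061  0.    -0.001 -0.002 -0.6  ]
```

View pics/s26.png

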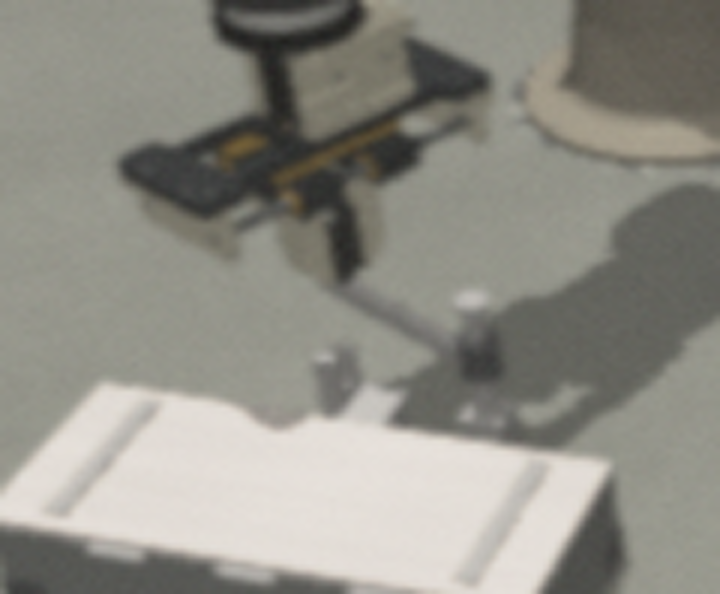

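```bash
python3 -m inch '[[[0.016,0,0,0,0,-0.03,1],[0.045,-0.002,0,0,0,-0.09,1],[0.072,-0.004,0,0,0,-0.154,1],[0.1,-0.009,0,0,0,-0.22,1],[0.127,-0.014,0,0,0,-0.28,1],[0.154,-0.021,0,0,0,-0.345,1],[0.181,-0.029,0,0,0,-0.41,1],[0.207,-0.039,0,0,0,-0.47,1],[0.207,-0.039,0,0,0,-0.47,1],[0.207,-0.039,0,0,0,-0.47,1]]]';python3 - <<'E'
from h import *
st()
p=bot.get_obs()["tool_pos"];R=112.2
v=w2c(p)[:2]-[-92,65];print("r",np.hypot(*v),"swing",np.arctan2(-v[0],-v[1]))
for k in(.05,0,-.01):
  T=c2w(-92-R*np.sin(k),65-R*np.cos(k),p[2]);print(k,rows(T,rot(0,-.165-k)))
E
```

```text
time: 60.5
tool_pos: [461.5, -136.3, 120.5]
tcp_rot: [3.141, -0.002, -0.267]
contact_force: [-0.1, -1.2, -1.7]
grip_width: 17.4
t 60.5 tcp [ 461.5 -136.3  120.5] rpy [ 3.141e+00 -2.000e-03 -2.670e-01] F [-0.1 -1.2 -1.7] w 17.4
r 112.53831667477503 swing 0.10184532300368865
0.05 [ 0.029 -0.002  0.     0.    -0.002 -0.067]
0 [ 0.057 -0.005  0.     0.    -0.002 -0.13 ]
-0.01 [ 0.063 -0.005  0.     0.    -0.002 -0.143]
```

```bash
python3 -m inch '[[[0.01,0,0,0,0,-0.02,1],[0.02,-0.001,0,0,0,-0.045,1],[0.03,-0.002,0,0,0,-0.067,1],[0.04,-0.003,0,0,0,-0.09,1],[0.05,-0.004,0,0,0,-0.11,1],[0.057,-0.005,0,0,0,-0.13,1],[0.057,-0.005,0,0,0,-0.13,1],[0.057,-0.005,0,0,0,-0.13,1],[0.057,-0.005,0,0,0,-0.13,1],[0.057,-0.005,0,0,0,-0.13,1]]]';python3 - <<'E'
from h import *
st()
p=bot.get_obs()["tool_pos"];v=w2c(p)[:2]-[-92,65];print("r",np.hypot(*v),"swing",np.arctan2(-v[0],-v[1]))
im=bot.capture("scene");cv2.imwrite("pics/s27.png",cv2.resize(im[110:220,170:290,::-1],None,fx=6,fy=5.4,interpolation=cv2.INTER_CUBIC))
im=bot.capture("top");cv2.imwrite("pics/t27.png",cv2.resize(im[190:260,385:485,::-1],None,fx=7,fy=7,interpolation=cv2.INTER_CUBIC))
E
```

```text
time: 61.75
tool_pos: [473.2, -138.9, 120.8]
tcp_rot: [3.14, -0.003, -0.164]
contact_force: [-2.1, -6.1, -2.2]
grip_width: 17.3
t 61.75 tcp [ 473.2 -138.9  120.8] rpy [ 3.14e+00 -3.00e-03 -1.64e-01] F [-2.1 -6.1 -2.2] w 17.3
r 112.5567992052577 swing -0.00498584072925181
```

View pics/s27.png

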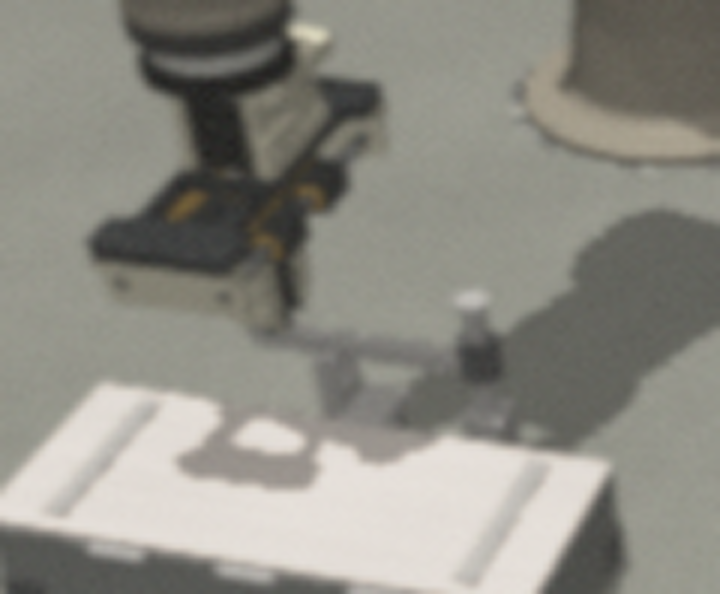

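View pics/t27.png

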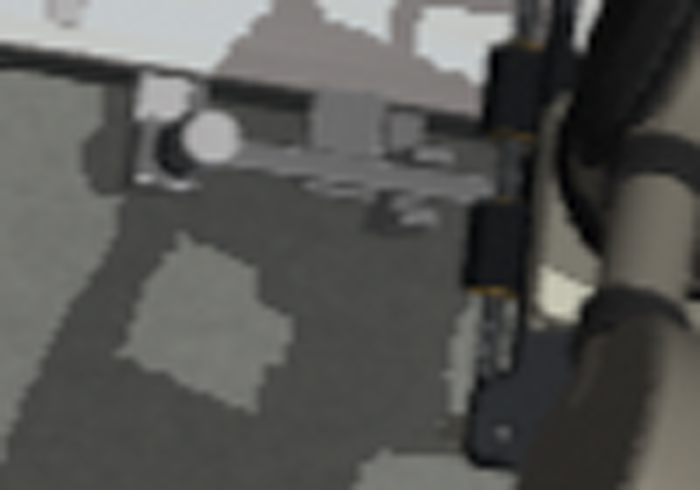

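```bash
python3 -m inch '[[[0,-0.005,0.01,0,0,0,1],[0,-0.005,0.025,0,0,0,1],[0,-0.005,0.04,0,0,0,1],[0,-0.005,0.055,0,0,0,1],[0,-0.005,0.07,0,0,0,1],[0,-0.005,0.085,0,0,0,1],[0,-0.005,0.1,0,0,0,1],[0,-0.005,0.11,0,0,0,1],[0,-0.005,0.115,0,0,0,1],[0,-0.005,0.115,0,0,0,1]]]';python3 - <<'E'
from h import *
st();p=bot.get_obs()["tool_pos"];v=w2c(p)[:2]-[-92,65];print("r",np.hypot(*v),"swing",np.arctan2(-v[0],-v[1]))
E
```

```text
time: 63.1
tool_pos: [473.4, -138.7, 97.8]
tcp_rot: [3.139, -0.003, -0.164]
contact_force: [-2.8, -10.4, -2.4]
grip_width: 17.1
t 63.1 tcp [ 473.4 -138.7   97.8] rpy [ 3.139e+00 -3.000e-03 -1.640e-01] F [ -2.8 -10.4  -2.4] w 17.1
r 112.35757210181143 swing -0.006362312642711746
```

```bash
python3 -m inch '[[[0,0.007,0,0,0,0,1],[0,0.014,0,0,0,0,1],[0,0.014,0.008,0,0,0,1],[0,0.014,0.008,0,0,0,0.4],[0,0.014,0.008,0,0,0,0.2],[0,0.014,0.008,0,0,0,-0.1],[0,0.014,0.008,0,0,0,-0.1],[0,0.014,0.008,0,0,0,-0.1],[0,0.014,0.008,0,0,0,-0.1],[0,0.014,0.008,0,0,0,-0.1]]]'; python3 -m inch '[[[0,0,-0.02,0,0,0,-0.1],[0,0,-0.06,0,0,0,-0.1],[0,0,-0.12,0,0,0,-0.1],[0,0,-0.2,0,0,0,-0.1],[0,0,-0.3,0,0,0,-0.1],[0,0.05,-0.42,0,0,0,-0.1],[0,0.15,-0.54,0,0,0,-0.1],[0,0.3,-0.6,0,0,0,-0.1],[0,0.45,-0.6,0,0,0,-0.1],[0,0.5,-0.6,0,0,0,-0.1]]]';python3 - <<'E'
from h import *
st()
im=bot.capture("scene");cv2.imwrite("pics/scene28.png",im[:,:,::-1]);cv2.imwrite("pics/s28.png",cv2.resize(im[130:240,140:280,::-1],None,fx=5.5,fy=5,interpolation=cv2.INTER_CUBIC))
im=bot.capture("top");cv2.imwrite("pics/top28.png",im[:,:,::-1]);cv2.imwrite("pics/t28.png",cv2.resize(im[130:250,365:505,::-1],None,fx=5,fy=5,interpolation=cv2.INTER_CUBIC))
E
```

```text
time: 64.35
tool_pos: [472.7, -139.7, 96.0]
tcp_rot: [-3.141, -0.002, -0.165]
contact_force: [0.3, 0.1, 0.5]
grip_width: 50.6
time: 65.6
tool_pos: [455.9, -239.6, 216.8]
tcp_rot: [3.141, -0.003, -0.166]
contact_force: [0.2, 0.6, -1.4]
grip_width: 50.5
t 65.6 tcp [ 455.9 -239.6  216.8] rpy [ 3.141e+00 -3.000e-03 -1.660e-01] F [ 0.2  0.6 -1.4] w 50.5
```

View pics/s28.png

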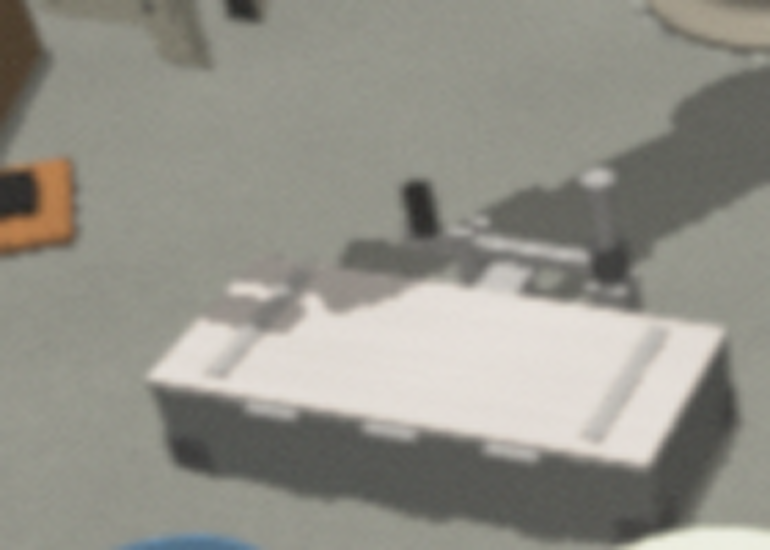

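View pics/t28.png

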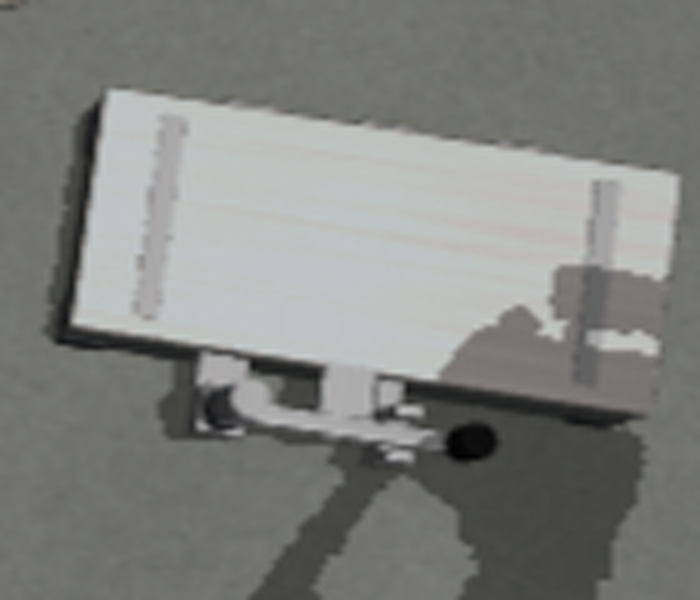

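Run:
```python
from h import *
np.set_printoptions(precision=1,suppress=True)
g=lambda x,y:(140+(x+.5)/5.5-.5,130+(y+.5)/5-.5); f=lambda x,y:(365+(x+.5)/5-.5,130+(y+.5)/5-.5)
X=tri(f(471,440),g(417,185));print(X,w2c(X[0]))
# expected pixel of knob top at lift 0 / 21
for l in(0,4,21): print(l,proj("top",c2w(-92,-50,126+l)),proj("scene",c2w(-92,-50,126+l)))
print(f(471,440),g(417,185))
t=cv2.imread("pics/top28.png")
cv2.imwrite("pics/fin.png",cv2.resize(t[150:260,150:350],None,fx=4,fy=4,interpolation=cv2.INTER_CUBIC))
```

```text
(array([ 472.1, -137.1,  126. ]), np.float64(1.6967654863735935)) [-92.8 -45.9 126. ]
0 [460.9 217.4] [214.4 166.6]
4 [461.4 217.3] [214.2 165.6]
21 [463.4 216.9] [213.3 161.2]
(458.8, 217.6) (215.4090909090909, 166.6)
```

View pics/top28.png

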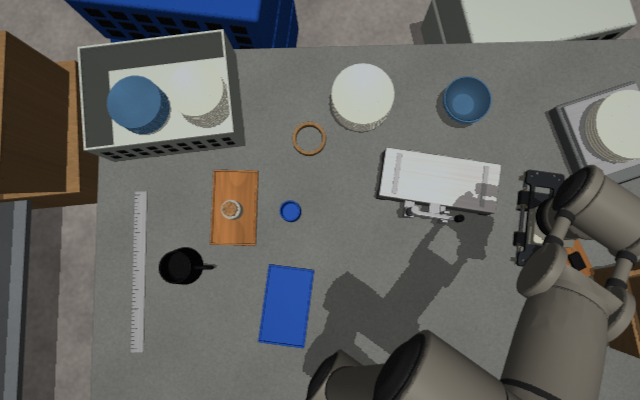

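```bash
python3 -m inch '[[[0,-0.05,-0.05,0,0,0,-0.1],[0,-0.1,-0.1,0,0,0,-0.1],[0,-0.15,-0.15,0,0,0,-0.1],[0,-0.2,-0.2,0,0,0,-0.1],[0,-0.2,-0.2,0,0,0,-0.1],[0,-0.2,-0.2,0,0,0,-0.1],[0,-0.2,-0.2,0,0,0,-0.1],[0,-0.2,-0.2,0,0,0,-0.1],[0,-0.2,-0.2,0,0,0,-0.1],[0,-0.2,-0.2,0,0,0,-0.1]]]';python3 - <<'E'
from h import *
st()
im=bot.capture("scene");cv2.imwrite("pics/scene29.png",im[:,:,::-1])
E
```

```text
time: 66.95
tool_pos: [462.5, -199.0, 255.9]
tcp_rot: [-3.141, -0.002, -0.165]
contact_force: [0.4, 0.8, -0.4]
grip_width: 50.7
t 66.95 tcp [ 462.5 -199.   255.9] rpy [-3.141e+00 -2.000e-03 -1.650e-01] F [ 0.4  0.8 -0.4] w 50.7
```

View pics/scene29.png

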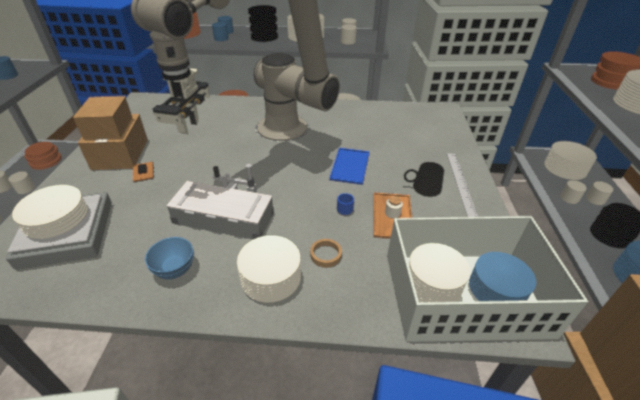

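The case is shut and latched, the jar is on the tray at scene (394,207), everything else is in place, and the arm is clear. I'm handing in.

```bash
python3 -c "
from plant import bot
print(bot.close_job())"
```

```text
the job is handed in; nothing more can be done
None
```

The job is done and handed in at about 67 s of the 210 s allowed. I found one jar and two black tumblers. The jar stands on the wooden tray, each tumbler has its own end compartment of the case, the lid is shut and the latch bar is in the notch.

**What the last checks showed:**
- **Jar and tumblers:** the jar was upright near the middle of the tray. Both tumblers were upright on the case floor when last seen, just before the lid closed over them.
- **Lid:** the fingertip rested at z 76.4 mm under 17 N, against 76.5 mm for fully shut. The front corner measured about 75 mm from two views.
- **Latch:** the knob top measured z 126.0 mm, the expected height when the bar is fully down. It was about 0.8 mm off the swing-0 line, and the top view showed the bar between the lips of the keeper.
- **Surroundings:** the mug, plates, bowls, tape and the blue look-alikes appeared where they started. The arm was clear, with forces near zero.

**Disagreements:**
- The knob measured about 4 mm closer to the post than the stated 115 mm. This gave about 10 N of sideways pull while I lowered the bar, and I eased it before letting go.
- One finger touched the case's front wall with about 5 N while releasing the first tumbler.
- Shadow made the image fit for the second tumbler unreliable, so I judged that one from the enlarged pictures.

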